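# Date-mark a batch of toothbrushes

### The job

Clip every toothbrush lying on the mat into its own station of the marking fixture, heads away from the plunger, pushing each handle straight down past the sprung jaw until it sits fully home. With all of them clipped in, press the stamp plunger down to its stop, hold it there for about half a second and let it come back up; then take the marked brushes out and lay them flat in the wooden tray, completely inside it, leaving the other things on the table where they are.

Things in the scene. Friction and masses are not known exactly. Their poses are not given: they have to be found in the camera images.
- brush_a: One of three or four identical toothbrushes, dark brown handle, white bristles, 189 mm long, about 40 g. Origin on the axis of the thick round handle (15 mm diameter, 130 mm long), halfway along it: the place to grip it, near its balance. +x points along it to the head, +z as the bristles. It starts lying on the mat, bristles up, axis 7.5 mm above the mat.
- head_a (a point): Middle of the head of brush_a, 107 mm from its origin along +x. The head is 34 x 15 mm and with its bristles 18 mm high; a 7 mm thin neck 25 mm long joins it to the handle. The handle's tail end is 65 mm behind the origin.
- brush_b: One of three or four identical toothbrushes, dark brown handle, white bristles, 189 mm long, about 40 g. Origin on the axis of the thick round handle (15 mm diameter, 130 mm long), halfway along it: the place to grip it, near its balance. +x points along it to the head, +z as the bristles. It starts lying on the mat, bristles up, axis 7.5 mm above the mat.
- head_b (a point): Middle of the head of brush_b, 107 mm from its origin along +x. The head is 34 x 15 mm and with its bristles 18 mm high; a 7 mm thin neck 25 mm long joins it to the handle. The handle's tail end is 65 mm behind the origin.
- brush_c: One of three or four identical toothbrushes, dark brown handle, white bristles, 189 mm long, about 40 g. Origin on the axis of the thick round handle (15 mm diameter, 130 mm long), halfway along it: the place to grip it, near its balance. +x points along it to the head, +z as the bristles. It starts lying on the mat, bristles up, axis 7.5 mm above the mat.
- head_c (a point): Middle of the head of brush_c, 107 mm from its origin along +x. The head is 34 x 15 mm and with its bristles 18 mm high; a 7 mm thin neck 25 mm long joins it to the handle. The handle's tail end is 65 mm behind the origin.
- brush_d: One of three or four identical toothbrushes, dark brown handle, white bristles, 189 mm long, about 40 g. Origin on the axis of the thick round handle (15 mm diameter, 130 mm long), halfway along it: the place to grip it, near its balance. +x points along it to the head, +z as the bristles. It starts lying on the mat, bristles up, axis 7.5 mm above the mat.
- head_d (a point): Middle of the head of brush_d, 107 mm from its origin along +x. The head is 34 x 15 mm and with its bristles 18 mm high; a 7 mm thin neck 25 mm long joins it to the handle. The handle's tail end is 65 mm behind the origin.
- fixture: Marking fixture, fixed: aluminium plate 250 (x) x 280 (y) x 20 mm, origin at table height, plate centre at x = -45 mm. +x points away from the robot. Four clip stations 70 mm apart along y; stamp plunger at x = -130 mm, y = 0. A station holds one brush level along x in two forks 12 mm wide, 42 mm before and behind its middle; between them fingers have room down to 32 mm above the table.
- clip0 (a point): Clip station 0 of the fixture, at y = -105 mm: where the origin of a seated brush lies, 62 mm above the table. Axes as the fixture's; the head goes to +x, away from the plunger. Black rails with their top 54.5 mm above the table run along y under all seats; a fork has a fixed steel prong at +y and the sprung jaw at -y; both flare out, to 28 mm above the seat axis, and guide a handle 4 mm off.
- clip1 (a point): Clip station 1 of the fixture, at y = -35 mm: where the origin of a seated brush lies, 62 mm above the table. Axes as the fixture's; the head goes to +x, away from the plunger. Black rails with their top 54.5 mm above the table run along y under all seats; a fork has a fixed steel prong at +y and the sprung jaw at -y; both flare out, to 28 mm above the seat axis, and guide a handle 4 mm off.
- clip2 (a point): Clip station 2 of the fixture, at y = 35 mm: where the origin of a seated brush lies, 62 mm above the table. Axes as the fixture's; the head goes to +x, away from the plunger. Black rails with their top 54.5 mm above the table run along y under all seats; a fork has a fixed steel prong at +y and the sprung jaw at -y; both flare out, to 28 mm above the seat axis, and guide a handle 4 mm off.
- clip3 (a point): Clip station 3 of the fixture, at y = 105 mm: where the origin of a seated brush lies, 62 mm above the table. Axes as the fixture's; the head goes to +x, away from the plunger. Black rails with their top 54.5 mm above the table run along y under all seats; a fork has a fixed steel prong at +y and the sprung jaw at -y; both flare out, to 28 mm above the seat axis, and guide a handle 4 mm off.
- jaw0 (a joint): Sprung jaw of station 0 (those of the other stations are alike), one dark hinged piece for both its forks: 0 = closed, grows (rad) as it swings out to -y. A handle pushed straight down swings it aside by about 0.1 rad (up to about 12 N), passes its nose 10 mm above the seat axis and snaps home; pulled straight up with about 12 N it comes out.
- plunger_top (a point): Centre of the top of the black plunger head (44 mm across), 125 mm above the table when it is up; it moves with the plunger.
- plunger (a joint): Travel of the stamp plunger in m: 0 = up, 0.018 = pressed down to its stop. Spring return; it needs about 2.5 N to start and 9 N to reach the stop.
- mat: Grey rubber mat 260 (x) x 260 (y) mm, 3 mm thick, fixed: the brushes to be marked lie on it. Origin at the centre of its underside, at table height. It is on one side of the fixture, the tray on the other; which is left varies.
- tray: Wooden tray for the finished brushes, fixed, 270 (x) x 240 (y) x 32 mm outside, walls and floor 6 mm thick. Origin at the centre of its underside; inner floor 6 mm above the table, rim 32 mm.
- spray_jar: Bystander, leave it alone: clear jar 110 mm tall, 60 mm across, behind the fixture. Origin at the centre of its underside.
- tape_roll: Bystander, leave it alone: roll of paper tape lying flat, 90 mm across, 24 mm high, behind the fixture. Origin at the centre of its underside.
- loupe: Bystander, leave it alone: black magnifier, 45 mm tall, 44 mm across, standing between the fixture and the robot's left. Origin at the centre of its underside.
- carton: Bystander, leave it alone: flat cardboard carton 170 x 60 x 45 mm, behind on the right. Origin at the centre of its underside.
- cup: Bystander, leave it alone: white cup 95 mm tall, 72 mm across, far left. Origin at the centre of its underside.
- gauge_block: Bystander, leave it alone: steel block 120 x 50 x 30 mm, between the fixture and the robot's right. Origin at the centre of its underside.

How it is judged:
By the outcome, as a careful person would: the job done as asked, in the order asked, and still so for the second after the job is handed in, with the robot touching nothing.
Of brush_a, brush_b, brush_c, brush_d only 3 to 4 are there at a start; the rules pass over those that are not, and their reading is None.
At some moment in a run one of brush_a, brush_b, brush_c, brush_d may be knocked a few centimetres aside while the robot is not near it.
Once in a run the grip may slacken for a moment while it holds something.
It also fails if it takes over 210 s, if anything falls off the work surface, if the arm or the gripper's body presses on something with over 40 N, if the wrist force passes 120 N, or if a joint passes its speed limit or range.

### The arm

A 6-joint arm with a two-finger parallel gripper is mounted at the origin on the work surface. World frame = base frame: x ahead of the robot, y to its left, z up, the work surface at z = 0. Lengths are in m, angles in degrees, forces in N, time in s.
With the tool pointing down it reaches from about 0.4 to 0.825 m from the base axis. Payload 7 kg.
Tool frame: the origin (TCP) lies midway between the tips of the shut fingers; the grasp point (between the pads) lies ctrl.grasp_offset behind it (ctrl.grasp_offset is the distance from the TCP to the grasp point, in m); z points along the fingers, y is the line along which they close (so a half turn about z gives the same grasp; the last joint's range is limited). The gripper opens to 88 mm and grips with 3 to 60 N. Pads are 19 mm wide; open, the fingers measure 130 mm over their backs; the gripper's body (78 mm by 193 mm) begins 47 mm behind the grasp point.
Start: joints at [-55.457, 20.546, 0.682, 0, -70.136, -16.507], TCP at [0.209, -0.642, 0.192] pointing down, gripper open.
Joint ranges: [-176.03, 176.03], [-82.01, 121.73], [-58.28, 71.71], [-173.87, 95.51], [-174.79, -0.11], [-173.66, 173.66]. Speed limits (degrees/s): [136.94, 136.94, 172.46, 180, 180, 180].

### API

Orientations are given as [roll, pitch, yaw] about the fixed x, y, z axes, in that order (R = Rz(yaw) Ry(pitch) Rx(roll)).
In Python, from plant import ctrl gives the robot as it stands. The module is installed in compiled form; this text tells all that it offers.
- The arm moves only by the tool send_rows, never from a script. Its argument "increments" is a list that holds one entry, the list of rows, each a list of 4 numbers: the shift along the world's x, y, z normalised to -1 to 1, where 1 is 0.2 m, then the turn about the world's z normalised to -1 to 1, where 1 is 1.5 rad. In form: [[[x, y, z, roll], ...]]. A call has 1 to 12 rows; each row is the pose to reach, as a shift and turn from the pose commanded when the call began; what a row does not reach only later rows make up. A row lasts 1/8 s, in which the tool goes at most 62.5 mm and 10.7 degrees, less where a joint would pass 70% of its speed; a pose out of reach is approached as far as the arm can. A call with a number of a shift or a turn outside -1 to 1 is refused whole. A call with a gripper value outside its range is refused whole. "jaw" is the opening, from 0 (shut) to 1 (fully open), set as the call begins (left out, the last holds). The fingers move at their own pace and stop on an object; the grip force is fixed at half the most. Time passes only in rows, so rows that repeat a pose let the fingers close. It gives the time, the measured TCP pose, the force, the opening and the grip force at its end, in the units of the state.
- ctrl.get_obs(): the state, without advancing time (a new reading comes with each control period).
- ctrl.snapshot(name): name is "scene" or "top" or "wrist"; returns the picture (400x640x3 uint8, red, green, blue); there is no depth.
- ctrl.calibration(name): a dict with "mtx" (3x3 intrinsics, pixels), "eye" and "attitude" of the camera in the world. Camera axes: x right, y up, looking along -z (the intrinsics and any distortion apply to the point x, -y, -z); pixel columns grow to the right and rows downward; lengths in m; the calibration is good to about 2 mm. The wrist camera is an equidistant fisheye: a pixel r from the principal point sees the ray r / f radians off the axis. A picture is of the moment at which its call begins: read the wrist's pose just before it. calibration takes no time and is no camera call; for the wrist camera it gives the pose at the moment of the call.
- ctrl.close_job(): hands the job in; it is judged then, once.
Trained networks look in the newest picture that a camera, given by its name, has taken for a name from the list of things; names that differ only in an ending like _2 or _b are one class to them, and where a whole thing is asked for, a point or a joint stands for the part that bears it (a point fixed in the world has none). Each returns a list of dicts, best first, with "conf" (0 to 1); they miss things now and then, are a little off and sometimes report something else, mostly with a low value. They report only what shows in the picture. A call takes as long as a camera call.
- ctrl.trace(thing, camera): "mask" (400x640 bool, what is visible of it) and "bbox" ([left, top, right, bottom] in pixels, round what is visible of it).
- ctrl.spot_point(thing, camera): "pixel" ([row, column] in pixels: a listed point, or the origin of a listed thing).
The state is a dict: "clock": time; "joint_pos": joint angles; "qvel": joint speeds; "tau": joint torques, N m; "tool_pos": TCP position; "orientation": TCP orientation; "force": force on the tool from outside, world axes, zero at the start; "moment": the same for the moment, N m; "opening": finger opening in m; "gripper_force": force on a finger pad.
Only numpy, scipy, OpenCV 4.12 (cv2) and the standard library are available. Lean on these libraries where they do the work, as an engineer would, in place of code of your own. Each camera call takes 0.05 s, during which the arm holds its last target. There are 200 camera calls.

## Working session

There is one attempt and no reset: what is moved stays moved. The work goes in short steps, Python scripts to look and compute and a tool call to move; the robot and the scene stay as the last step left them, time stands still between calls to the robot, and variables do not carry over. Pictures are saved under pics/ and viewed, at most 14 in all, crops included, and the job is handed in when it is done.

Besides the shell and the picture viewer there is one more tool, called after "Call:" as a command line: name --argument value ..., lists and objects as JSON in quotes. send_rows: Moves the arm, as the interface text tells. Its arguments: {"type":"object","properties":{"increments":{"type":"array"},"jaw":{"type":"number"}},"required":["increments"]}

```bash
mkdir -p pics; ls; python3 - <<'E'
from plant import ctrl
import cv2
print(ctrl.get_obs(), ctrl.grasp_offset)
for n in ("scene","top"):
    im=ctrl.snapshot(n); cv2.imwrite(f"pics/{n}0.png",im[:,:,::-1]); print(n,ctrl.calibration(n))
for t in ("brush_a","head_a","fixture","clip0","clip1","clip2","clip3","plunger_top","mat","tray","loupe","gauge_block","spray_jar","tape_roll","carton","cup"):
    print(t,[(x["pixel"],round(x["conf"],2)) for x in ctrl.spot_point(t,"top")])
E
```

```text
pics
{'clock': 0.0, 'joint_pos': array([-5.54553102e+01,  2.05910561e+01,  6.32402199e-01, -2.05668282e-02,
       -7.01370731e+01, -1.65077077e+01]), 'qvel': array([ 0.06782785,  0.00305713,  0.06156457,  0.05270786, -0.02626906,
        0.02233602]), 'tau': array([-5.38078948e-04, -5.82715917e+01,  2.93045139e+01,  6.99713096e+00,
        6.86232830e-03, -1.04515620e-04]), 'tool_pos': array([ 0.20879927, -0.64129481,  0.19151521]), 'orientation': array([ 1.79902725e+02, -8.66584682e-03, -1.61970015e+02]), 'force': array([-0.82967109, -0.54773188, -0.57454735]), 'moment': array([ 0.03414802,  0.04662509, -0.0191174 ]), 'gripper_force': 0.0, 'opening': 0.0871502268147237} 0.0188
scene {'mtx': array([[397.98105298,   0.        , 328.01506338],
       [  0.        , 397.98105298, 202.32588278],
       [  0.        ,   0.        ,   1.        ]]), 'eye': array([0.96726698, 0.57925014, 0.89384401]), 'attitude': array([ 41.87776421,   1.07945425, 142.63228229])}
top {'mtx': array([[458.58250168,   0.        , 327.0001996 ],
       [  0.        , 458.58250168, 201.61116791],
       [  0.  
[... 617 characters left out ...]
], 0.82), ([189.0, 313.5], 0.77), ([234.7, 421.2], 0.7), ([188.8, 368.5], 0.64), ([187.6, 493.2], 0.32)]
clip2 [([194.5, 285.6], 0.92), ([188.7, 337.6], 0.82), ([189.0, 313.5], 0.77), ([234.7, 421.2], 0.7), ([188.8, 368.5], 0.64), ([187.6, 493.2], 0.32)]
clip3 [([194.5, 285.6], 0.92), ([188.7, 337.6], 0.82), ([189.0, 313.5], 0.77), ([234.7, 421.2], 0.7), ([188.8, 368.5], 0.64), ([187.6, 493.2], 0.32)]
plunger_top [([235.7, 326.1], 0.71)]
mat [([223.2, 452.8], 0.77)]
tray []
loupe [([283.5, 265.8], 0.52)]
gauge_block [([283.5, 396.1], 0.84)]
spray_jar [([129.3, 373.6], 0.74)]
tape_roll [([135.3, 278.8], 0.8)]
carton [([142.2, 438.8], 0.57)]
cup [([137.2, 215.2], 0.72), ([225.4, 492.1], 0.62)]
```

```bash
cat > h.py <<'E'
from plant import ctrl
import numpy as np, cv2
from scipy.spatial.transform import Rotation as R
def cam(n):
    c=ctrl.calibration(n); return c["mtx"],np.array(c["eye"]),R.from_euler("xyz",c["attitude"],degrees=True).as_matrix()
def pix2w(px,z,n="top",c=None):
    """px [row,col] -> world point on plane z"""
    K,e,A=c or cam(n)
    u=(px[1]-K[0,2])/K[0,0]; v=(px[0]-K[1,2])/K[1,1]
    if n=="wrist":
        r=np.hypot(u,v)+1e-9; d=np.array([np.sin(r)*u/r,-np.sin(r)*v/r,-np.cos(r)])
    else: d=np.array([u,-v,-1])
    d=A@d; return e+d*(z-e[2])/d[2]
def w2pix(p,n="top",c=None):
    K,e,A=c or cam(n); q=A.T@(np.array(p)-e); x,y,w=q[0],-q[1],-q[2]
    if n=="wrist":
        s=np.hypot(x,y)+1e-9; t=np.arctan2(s,w); a,b=x/s*t,y/s*t
    else: a,b=x/w,y/w
    return [K[1,1]*b+K[1,2],K[0,0]*a+K[0,2]]
E
python3 - <<'E'
from h import *
a=cv2.imread("pics/top0.png"); 
cv2.imwrite("pics/top0c.png",cv2.resize(a[90:330,180:540],None,fx=2.2,fy=2.2,interpolation=cv2.INTER_CUBIC))
for t,z,L in (("brush",.0105,[[232.2,442.5],[233.4,418.9],[230,469.8],[226.2,489.7]]),("head",.0105,[[190.1,441.3],[189.1,493.4],[190.2,462],[197.2,420.9]]),("fix",0,[[192.1,326.3]]),("clip",.062,[[194.5,285.6],[188.7,337.6],[189,313.5],[188.8,368.5]]),("pl",.125,[[235.7,326.1]]),("mat",0,[[223.2,452.8]]),("loupe/gauge",0.,[[283.5,265.8],[283.5,396.1]])):
    for p in L: print(t,pix2w(p,z).round(4))
E
```

```text
brush [ 0.4818 -0.3075  0.0105]
brush [ 0.4784 -0.2431  0.0105]
brush [ 0.488  -0.3821  0.0105]
brush [ 0.4985 -0.4367  0.0105]
head [ 0.5984 -0.3078  0.0105]
head [ 0.6013 -0.4515  0.0105]
head [ 0.5982 -0.3649  0.0105]
head [ 0.5785 -0.251   0.0105]
fix [0.5943 0.0109 0.    ]
clip [0.5781 0.1184 0.062 ]
clip [ 0.5938 -0.0202  0.062 ]
clip [0.593  0.0441 0.062 ]
clip [ 0.5936 -0.1025  0.062 ]
pl [0.4648 0.009  0.125 ]
mat [ 0.5075 -0.3391  0.    ]
loupe/gauge [0.3415 0.1755 0.    ]
loupe/gauge [ 0.3427 -0.1798  0.    ]
```

View pics/top0c.png

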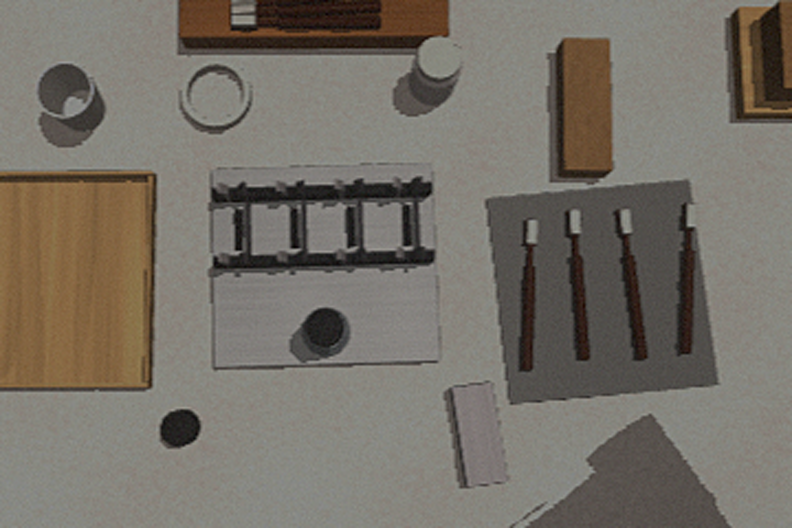

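View pics/scene0.png

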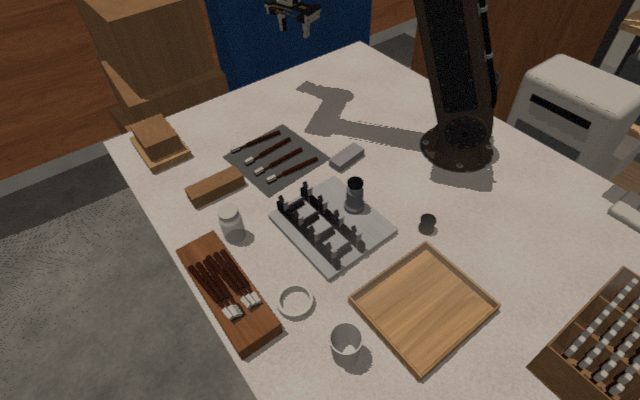

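The top crop shows four brushes on the mat, heads towards +x, with their handle middles at about crop (528,310), (579,300), (633,300) and (687,290). The fixture is in the centre with its plunger at (325,328), and the tray is on the left. The scene view confirms that the brushes in the back boxes are not part of the job. Next I move over the mat for a wrist view.

Call:
send_rows --increments '[[[0.8,0.9,0.6,-0.209],[0.8,0.9,0.6,-0.209],[0.8,0.9,0.6,-0.209],[0.8,0.9,0.6,-0.209],[0.8,0.9,0.6,-0.209],[0.8,0.9,0.6,-0.209]]]' --jaw 0.45

```text
clock: 1.65
tool_pos: [0.3699, -0.4612, 0.3132]
orientation: [-180.0, 0.1, -179.8]
force: [-0.1, -0.6, 0.4]
opening: 0.0401
gripper_force: 0.0
```

Call:
send_rows --increments '[[[0.7,0.8,0.0,0],[0.7,0.8,0.0,0],[0.7,0.8,0.0,0],[0.7,0.8,0.0,0],[0.7,0.8,0.0,0],[0.7,0.8,0.0,0]]]'

```text
clock: 2.4
tool_pos: [0.5081, -0.3028, 0.3116]
orientation: [180.0, -0.1, -180.0]
force: [-0.4, 0.5, 0.3]
opening: 0.0397
gripper_force: 0.0
```

```bash
python3 - <<'E'
from h import *
o=ctrl.get_obs(); print(o["tool_pos"],o["orientation"],o["joint_pos"].round(1),o["clock"])
im=ctrl.snapshot("wrist"); cv2.imwrite("pics/w1.png",im[:,:,::-1]); print(ctrl.calibration("wrist"))
c=cam("wrist")
for t,z in (("brush_a",.0105),("head_a",.0105),("clip0",.062),("plunger_top",.125)):
    for x in ctrl.spot_point(t,"wrist"): print(t,x["pixel"],round(x["conf"],2),pix2w(x["pixel"],z,"wrist",c).round(4))
E
```

```text
[ 0.50812139 -0.30280207  0.31163643] [ 1.79986973e+02 -8.83880904e-02 -1.79980823e+02] [-11.9   9.7   1.3   0.  -81.7 -78.1] 2.4
{'mtx': array([[309.70691629,   0.        , 319.78498705],
       [  0.        , 309.70691629, 198.86769022],
       [  0.        ,   0.        ,   1.        ]]), 'eye': array([ 0.43673062, -0.30098177,  0.50375953]), 'attitude': array([-1.51761521e+01, -6.12070354e-02,  8.99893599e+01])}
brush_a [139.1, 358.9] 0.92 [ 0.4718 -0.2381  0.0105]
brush_a [148.1, 271.4] 0.9 [ 0.486  -0.3782  0.0105]
brush_a [154.0, 234.3] 0.74 [ 0.4943 -0.4406  0.0105]
brush_a [149.5, 312.1] 0.7 [ 0.4889 -0.3127  0.0105]
brush_a [175.4, 601.2] 0.22 [0.5155 0.3394 0.0105]
head_a [204.5, 348.2] 0.93 [ 0.5803 -0.2532  0.0105]
head_a [212.5, 316.9] 0.8 [ 0.5941 -0.3053  0.0105]
head_a [211.9, 279.5] 0.75 [ 0.5932 -0.3681  0.0105]
head_a [215.2, 232.9] 0.72 [ 0.5996 -0.45    0.0105]
clip0 [215.7, 483.6] 0.91 [ 0.5857 -0.0281  0.062 ]
clip0 [217.2, 447.9] 0.79 [ 0.587  -0.0958  0.062 ]
clip0 [214.2, 544.0] 0.67 [0.586  0.1117 0.062 ]
clip0 [213.7, 518.5] 0.66 [0.5836 0.0473 0.062 ]
plunger_top [150.7, 234.3] 0.74 [ 0.4767 -0.408   0.125 ]
plunger_top [142.1, 535.0] 0.61 [0.454  0.0127 0.125 ]
```

View pics/w1.png

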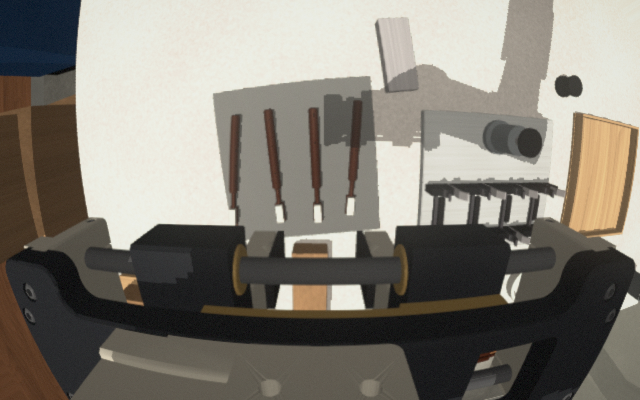

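The wrist view shows the four brushes, with handle middles at (row,col) about (139,359), (150,312), (148,271) and (154,234). The fixture is at the right. Next I measure axes from the masks.

```bash
cat >> h.py <<'E'
def m2w(mask,z,n,c=None,k=20000):
    c=c or cam(n); rc=np.argwhere(mask); return np.array([pix2w(p,z,n,c)[:2] for p in rc[:k]])
def brushes(n,z=.0105,maxpix=4000):
    """origin x,y, heading deg, length, conf from masks"""
    ctrl_im=ctrl.snapshot(n); c=cam(n); out=[]
    for d in ctrl.trace("brush_a",n):
        if d["conf"]<.4 or d["mask"].sum()>maxpix or d["mask"].sum()<30: continue
        P=m2w(d["mask"],z,n,c); m=P.mean(0); a=np.linalg.svd(P-m,full_matrices=False)[2][0]
        a=a*np.sign(a[0]); s=(P-m)@a
        tail=m+a*(s.min()+.001); o=tail+a*.065
        out.append((o.round(4),round(np.degrees(np.arctan2(a[1],a[0])),1),round(np.ptp(s),3),round(d["conf"],2)))
    return sorted(out,key=lambda q:-q[0][1])
def plate(n):
    """fixture plate rectangle"""
    c=cam(n); d=ctrl.trace("fixture",n)[0]; return d,c
E
python3 - <<'E'
from h import *
for n in ("wrist","top"):
    for b in brushes(n): print(n,*b)
d=ctrl.trace("fixture","top")
for x in d: print(x["conf"],x["bbox"],x["mask"].sum())
m=d[0]["mask"].astype(np.uint8)
np.save("fixmask.npy",m)
cnt=max(cv2.findContours(m,cv2.RETR_EXTERNAL,cv2.CHAIN_APPROX_NONE)[0],key=cv2.contourArea)
h=cv2.convexHull(cnt); ap=cv2.approxPolyDP(h,4,True)[:,0]
for p in ap: print(p, pix2w([p[1],p[0]],.02).round(4))
for t in ("tray","mat"):
  for x in ctrl.trace(t,"top")[:1]:
    m=x["mask"].astype(np.uint8); cnt=max(cv2.findContours(m,cv2.RETR_EXTERNAL,cv2.CHAIN_APPROX_NONE)[0],key=cv2.contourArea)
    for p in cv2.approxPolyDP(cv2.convexHull(cnt),4,True)[:,0]: print(t,p,pix2w([p[1],p[0]],.032 if t=="tray" else .003).round(3))
E
```

```text
wrist [ 0.4756 -0.2445] -3.1 0.189 0.91
wrist [ 0.4876 -0.309 ] 2.7 0.189 0.57
wrist [ 0.4879 -0.3769] 5.4 0.191 0.62
wrist [ 0.4969 -0.4413] -4.8 0.187 0.9
top [ 0.4933 -0.379 ] 5.6 0.08 0.52
top [ 0.499  -0.4444] -5.2 0.086 0.57
0.86 [275.3, 164.1, 369.6, 256.5] 7860
[370 169] [ 0.656  -0.1104  0.02  ]
[359 253] [ 0.4245 -0.0784  0.02  ]
[278 254] [0.4213 0.1411 0.02  ]
[278 167] [0.6618 0.1451 0.02  ]
tray [250 168] [0.656 0.221 0.032]
tray [249 263] [0.397 0.217 0.032]
tray [160 265] [0.391 0.457 0.032]
tray [163 170] [0.651 0.462 0.032]
mat [499 219] [ 0.519 -0.466  0.003]
mat [505 263] [ 0.399 -0.476  0.003]
mat [453 269] [ 0.382 -0.335  0.003]
mat [447 223] [ 0.508 -0.322  0.003]
```

Call:
send_rows --increments '[[[0.1,0.8,0.0,0],[0.1,0.8,0.0,0],[0.1,0.8,0.0,0],[0.1,0.8,0.0,0]]]'

```text
clock: 3.5
tool_pos: [0.5293, -0.1395, 0.3128]
orientation: [180.0, 0.0, -179.7]
force: [-0.5, 1.3, 0.6]
opening: 0.0395
gripper_force: 0.0
```

Call:
send_rows --increments '[[[0.0,0.8,0.0,0],[0.0,0.8,0.0,0],[0.0,0.8,0.0,0],[0.0,0.8,0.0,0],[0.0,0.8,0.0,0]]]'

```text
clock: 4.12
tool_pos: [0.529, 0.0176, 0.3124]
orientation: [-180.0, -0.0, -179.9]
force: [0.1, -0.1, 0.1]
opening: 0.0393
gripper_force: 0.0
```

```bash
python3 - <<'E'
from h import *
o=ctrl.get_obs(); print(o["tool_pos"],o["orientation"],o["clock"])
im=ctrl.snapshot("wrist"); cv2.imwrite("pics/w2.png",im[:,:,::-1]); c=cam("wrist")
d=ctrl.trace("fixture","wrist")[0]; m=d["mask"].astype(np.uint8); print(d["conf"],d["bbox"])
cnt=max(cv2.findContours(m,cv2.RETR_EXTERNAL,cv2.CHAIN_APPROX_NONE)[0],key=cv2.contourArea)
for p in cv2.approxPolyDP(cv2.convexHull(cnt),4,True)[:,0]: print(p, pix2w([p[1],p[0]],.02,"wrist",c).round(4))
for t,z in (("clip0",.062),("plunger_top",.125),("tray",0)):
    for x in ctrl.spot_point(t,"wrist"): print(t,x["pixel"],round(x["conf"],2),pix2w(x["pixel"],z,"wrist",c).round(4))
for x in ctrl.trace("tray","wrist")[:1]:
    m=x["mask"].astype(np.uint8); cnt=max(cv2.findContours(m,cv2.RETR_EXTERNAL,cv2.CHAIN_APPROX_NONE)[0],key=cv2.contourArea)
    for p in cv2.approxPolyDP(cv2.convexHull(cnt),5,True)[:,0]: print("tray",p,pix2w([p[1],p[0]],.032,"wrist",c).round(3))
E
```

```text
[0.52902556 0.0176391  0.31244028] [-1.79982565e+02 -6.77379281e-03 -1.79919339e+02] 4.125
0.87 [224.5, 88.8, 402.0, 243.2]
[399  91] [0.4137 0.1441 0.02  ]
[399 223] [0.6318 0.1543 0.02  ]
[392 237] [0.6572 0.1439 0.02  ]
[247 240] [ 0.663  -0.1057  0.02  ]
[233 223] [ 0.6321 -0.1281  0.02  ]
[225 180] [ 0.5573 -0.1363  0.02  ]
[226  96] [ 0.4205 -0.129   0.02  ]
clip0 [203.8, 334.3] 0.92 [0.5855 0.0413 0.062 ]
clip0 [206.1, 244.7] 0.72 [ 0.5894 -0.0943  0.062 ]
clip0 [202.3, 379.3] 0.72 [0.5833 0.1092 0.062 ]
clip0 [207.1, 289.5] 0.65 [ 0.5907 -0.0256  0.062 ]
clip0 [192.3, 169.7] 0.34 [ 0.5672 -0.22    0.062 ]
plunger_top [112.3, 311.8] 0.58 [0.4523 0.01   0.125 ]
tray [158.4, 495.6] 0.78 [0.5177 0.3424 0.    ]
tray [442  81] [0.393 0.213 0.032]
tray [555  97] [0.39  0.457 0.032]
tray [547 200] [0.588 0.462 0.032]
tray [531 232] [0.653 0.434 0.032]
tray [499 236] [0.658 0.354 0.032]
tray [434 223] [0.629 0.214 0.032]
```

View pics/w2.png

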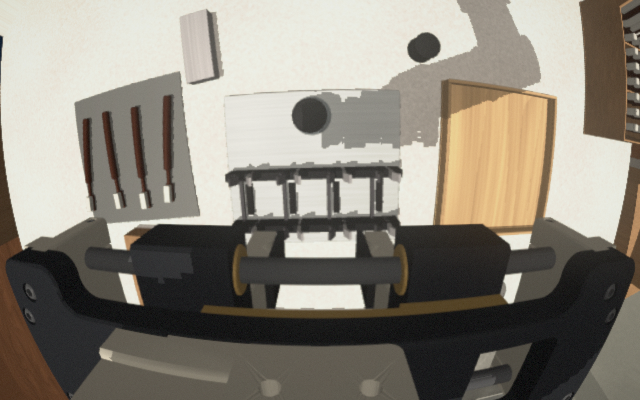

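The wrist view shows the fixture plate at columns 225–400, the plunger at (115,310), stations at columns of about 245, 290, 334 and 379, and the tray at columns 440–555. I check the pose with rectified crops.

```bash
python3 - <<'E'
from h import *
def rect(img,n,c,z,x0,x1,y0,y1,s=1000/0.9/1000*1000):
    xs=np.arange(x1,x0,-1/s); ys=np.arange(y1,y0,-1/s)
    mp=np.array([[w2pix([x,y,z],n,c) for y in ys] for x in xs]).astype(np.float32)
    return cv2.remap(img,mp[:,:,1],mp[:,:,0],cv2.INTER_CUBIC)
w=cv2.imread("pics/w2.png"); t=cv2.imread("pics/top0.png")
cw=cam("wrist"); ct=cam("top"); x0,x1,y0,y1=.40,.68,-.16,.18; s=1100
fx,fy,th=.587,.0075,np.radians(1.7)
def dr(im,pts,col,closed=True):
    q=[[(y1-(fy+np.sin(th)*a+np.cos(th)*b))*s,(x1-(fx+np.cos(th)*a-np.sin(th)*b))*s] for a,b in pts]
    cv2.polylines(im,[np.array(q).round().astype(np.int32)],closed,col,1)
A=rect(w,"wrist",cw,.0545,x0,x1,y0,y1,s); B=rect(t,"top",ct,.0545,x0,x1,y0,y1,s)
C=rect(w,"wrist",cw,.02,x0,x1,y0,y1,s); D=rect(t,"top",ct,.02,x0,x1,y0,y1,s)
for im in (A,B):
    for b in (-.105,-.035,.035,.105): dr(im,[(-.06,b),(.06,b)],(0,0,255),False)
    for a in (-.048,-.036,.036,.048): dr(im,[(a,-.14),(a,.14)],(0,200,0),False)
for im in (C,D): dr(im,[(-.17,-.14),(.08,-.14),(.08,.14),(-.17,.14)],(0,0,255))
o=np.vstack([np.hstack([A,B]),np.hstack([C,D])]); o=cv2.convertScaleAbs(o,alpha=1.2)
print(o.shape); cv2.imwrite("pics/rect.png",cv2.resize(o,(748,616)) if 0 else o[:600,:800] if 0 else cv2.resize(o,(730,600)))
E
```

```text
(618, 748, 3)
```

View pics/rect.png

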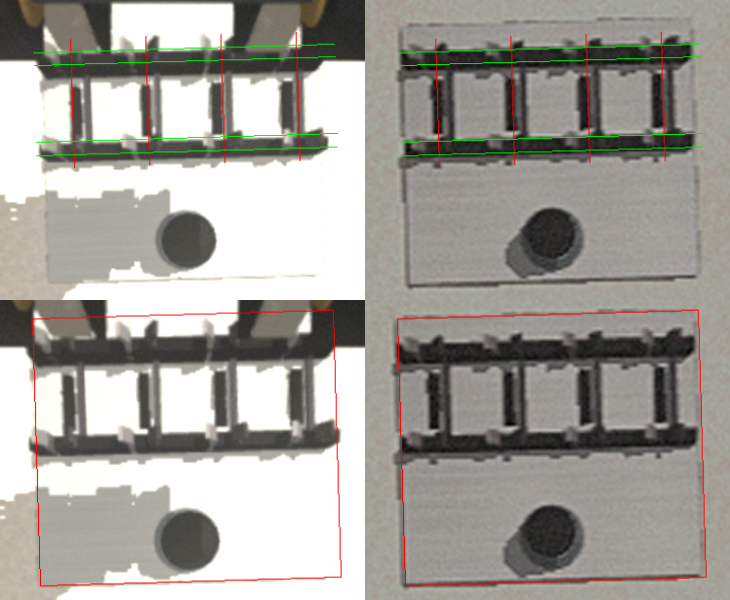

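The rectified crops show the model outline matching the plate to within about 3–5 mm. The right plate edge sits slightly inside the red line, near column 699 against 703. I fit the edges numerically.

```bash
cat > fit.py <<'E'
from h import *
from scipy.optimize import least_squares
def prof(img,n,c,z,pts,nrm,r=.012):
    """gradient position along nrm for each pt"""
    t=np.arange(-r,r,.0005); out=[]
    for p in pts:
        q=np.array([w2pix([*(p+nrm*k),z],n,c) for k in t],np.float32)
        v=cv2.remap(img,q[:,1][None],q[:,0][None],cv2.INTER_LINEAR)[0].astype(float)
        v=cv2.GaussianBlur(v[None],(0,0),3)[0]; g=np.abs(np.gradient(v)); k=g.argmax(); out.append((p+nrm*t[k],g[k]))
    return out
def run(img,n,c,f0,sides,thr=.15):
    f=np.array(f0)
    for it in range(3):
        cs,sn=np.cos(f[2]),np.sin(f[2]); Rm=np.array([[cs,-sn],[sn,cs]]); L=[]
        for s in sides:
            a0,b0,a1,b1,nl=s; ts=np.linspace(.04,.96,40)[:,None]
            pts=(np.array([[a0,b0]])*(1-ts)+np.array([[a1,b1]])*ts)@Rm.T+f[:2]
            pr=prof(img,n,c,.02,pts,Rm@np.array(nl),.012 if it==0 else .007)
            L+= [(p,nl,a0*nl[0]+b0*nl[1]) for p,g in pr if g>thr]
        def res(f):
            cs,sn=np.cos(f[2]),np.sin(f[2]); Rm=np.array([[cs,-sn],[sn,cs]])
            return [((p-f[:2])@Rm)@np.array(nl)-d for p,nl,d in L]
        r=least_squares(res,f,loss="soft_l1",f_scale=.001); f=r.x
    for s in sides:
        e=[abs(v) for v,l in zip(res(f),L) if l[1]==s[4]]; print(s[4],len(e),np.median(e).round(4))
    return f
E
python3 - <<'E'
from fit import *
f0=[.587,.0065,.03]
near=(-.17,-.14,-.17,.14,(1,0)); far=(.08,-.14,.08,.14,(1,0)); lf=(-.17,.14,.08,.14,(0,1)); rt=(-.17,-.14,.08,-.14,(0,1))
lf2=(-.17,.14,-.06,.14,(0,1)); rt2=(-.17,-.14,-.06,-.14,(0,1))
t=cv2.imread("pics/top0.png",0); print("top",run(t,"top",cam("top"),f0,[near,far,lf,rt],1))
w=cv2.imread("pics/w2.png",0); print("wrist",run(w,"wrist",cam("wrist"),f0,[near,lf2,rt2],.3))
# plunger top
for n,im,bb in (("top",t,(.462,.009)),("wrist",w,(.455,.01))):
    c=cam(n); u=w2pix([*bb,.125],n,c); 
    x=ctrl.trace("plunger_top",n)
    for k in x[:2]:
        P=m2w(k["mask"],.125,n,c); print(n,"plunger part",k["conf"],P.min(0).round(3),P.max(0).round(3),u)
E
```

```text
(1, 0) 80 0.0021
(1, 0) 80 0.0021
(0, 1) 76 0.0015
(0, 1) 76 0.0015
top [0.58739678 0.0116984  0.03017159]
(1, 0) 40 0.0005
(0, 1) 80 0.0005
(0, 1) 80 0.0005
wrist [0.58400067 0.0104635  0.02850667]
top plunger part 0.77 [ 0.439 -0.016] [0.479 0.024] [np.float64(236.82090438084307), np.float64(326.1070523866591)]
wrist plunger part 0.98 [ 0.434 -0.014] [0.476 0.027] [np.float64(114.48981284185385), np.float64(311.60540384289857)]
wrist plunger part 0.62 [0.401 0.172] [0.618 0.377] [np.float64(114.48981284185385), np.float64(311.60540384289857)]
```

Call:
send_rows --increments '[[[-0.27,-1.0,-0.2,-0.036],[-0.27,-1.0,-0.55,-0.036],[-0.27,-1.0,-0.55,-0.036],[-0.27,-1.0,-0.55,-0.036],[-0.27,-1.0,-0.55,-0.036],[-0.27,-1.0,-0.55,-0.036]]]'

```text
clock: 5.28
tool_pos: [0.4753, -0.1821, 0.2029]
orientation: [-180.0, 0.0, 176.9]
force: [0.5, -0.6, -0.1]
opening: 0.0397
gripper_force: 0.0
```

```bash
python3 - <<'E'
from h import *
o=ctrl.get_obs(); print(o["tool_pos"],o["orientation"],o["clock"])
for b in brushes("wrist"): print(*b)
E
```

```text
[ 0.47526997 -0.182107    0.20285016] [-1.79989021e+02  2.76111847e-02  1.76927625e+02] 5.275
[ 0.4766 -0.2438] -2.7 0.137 0.71
[ 0.489  -0.3086] 3.2 0.114 0.91
[ 0.4885 -0.3766] 5.3 0.113 0.89
[ 0.4971 -0.4414] -5.0 0.12 0.63
```

Call:
send_rows --increments '[[[0.005,-0.31,-0.1,0],[0.005,-0.31,-0.35,0],[0.005,-0.31,-0.6,0],[0.005,-0.31,-0.75,0],[0.005,-0.31,-0.85,0],[0.005,-0.31,-0.93,0],[0.005,-0.31,-0.985,0],[0.005,-0.31,-0.985,0]]]'

```text
clock: 6.38
tool_pos: [0.4762, -0.2433, 0.0052]
orientation: [180.0, -0.0, 177.0]
force: [0.1, -1.3, 0.7]
opening: 0.0397
gripper_force: 0.0
```

Call:
send_rows --increments '[[[0,0,0,0],[0,0,0,0],[0,0,0,0],[0,0,0,0]]]' --jaw 0.0

```text
clock: 6.88
tool_pos: [0.4761, -0.2439, 0.0057]
orientation: [-180.0, 0.0, 177.0]
force: [0.5, 0.4, 0.2]
opening: 0.0053
gripper_force: 0.0
```

```bash
python3 - <<'E'
from h import *
o=ctrl.get_obs(); print(o["tool_pos"],o["opening"],o["gripper_force"],o["force"])
for n in ("wrist","scene"):
    im=ctrl.snapshot(n); cv2.imwrite(f"pics/g1{n}.png",im[:,:,::-1])
s=cv2.imread("pics/g1scene.png"); cv2.imwrite("pics/g1s.png",cv2.resize(s[80:200,180:360],None,fx=4,fy=4,interpolation=cv2.INTER_CUBIC))
E
```

```text
[ 0.47610224 -0.24388332  0.00573344] 0.005258975234011148 0.0 [0.53108906 0.37887525 0.23739558]
```

View pics/g1s.png

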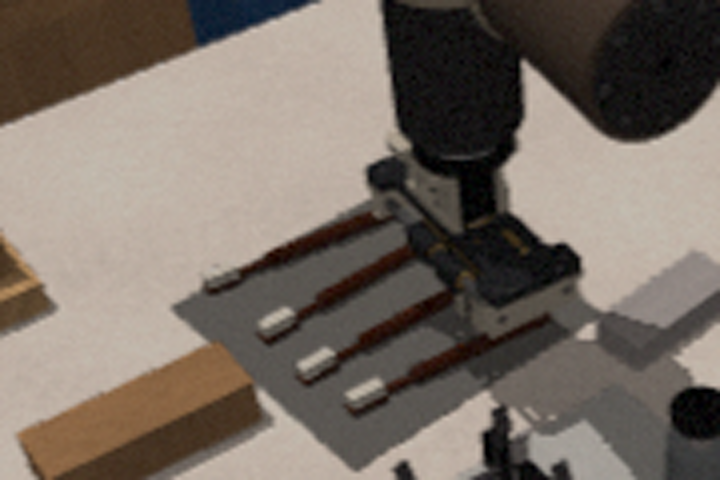

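View pics/g1wrist.png

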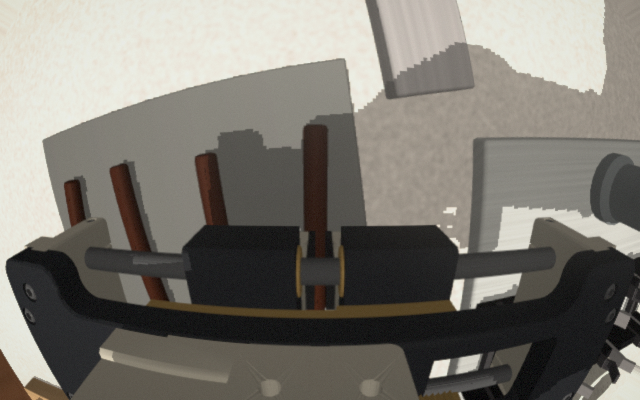

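The fingers straddle the handle: the wrist view shows the brush at columns 305–328 between the finger blocks at 300–342. I let the fingers settle and read again.

Call:
send_rows --increments '[[[0,0,0,0],[0,0,0,0],[0,0,0,0],[0,0,0,0]]]'

```text
clock: 7.48
tool_pos: [0.476, -0.2438, 0.0054]
orientation: [180.0, -0.0, 177.0]
force: [-0.1, 0.3, 0.2]
opening: 0.0003
gripper_force: 0.0
```

```bash
python3 - <<'E'
from h import *
im=ctrl.snapshot("wrist"); cv2.imwrite("pics/g2wrist.png",im[:,:,::-1])
s=im[:,:,::-1]; a=cv2.resize(s[100:330,180:460],None,fx=1.4,fy=1.4)
t=ctrl.snapshot("scene")[:,:,::-1]; b=cv2.resize(t[110:190,240:340],None,fx=4,fy=4,interpolation=cv2.INTER_CUBIC)
o=np.zeros((max(a.shape[0],b.shape[0]),a.shape[1]+b.shape[1],3),np.uint8); o[:a.shape[0],:a.shape[1]]=a; o[:b.shape[0],a.shape[1]:]=b
cv2.imwrite("pics/g2.png",o); print(o.shape)
for b in brushes("wrist"): print(*b)
E
```

```text
(322, 792, 3)
[ 0.4748 -0.2446] -3.0 0.068 0.57
[ 0.4872 -0.3096] 2.2 0.049 0.77
[ 0.4875 -0.3769] 5.1 0.112 0.83
[ 0.4935 -0.4483] -12.7 0.041 0.92
```

View pics/g2.png

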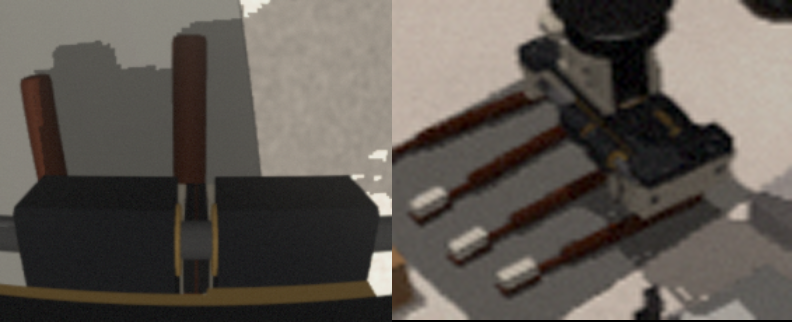

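```bash
python3 - <<'E'
from h import *
o=ctrl.get_obs(); T=o["tool_pos"]; print("wrist pix TCP",w2pix(T,"wrist"), "grasp",w2pix(T+[0,0,.0188],"wrist"),"0.1 below",w2pix(T-[0,0,.1],"wrist"))
print("brush tail px",w2pix([.411,-.2405,.0105],"wrist"), "eye",ctrl.calibration("wrist")["eye"])
p=w2pix([.209,-.642,.192],"scene"); q=w2pix([.209,-.642,.211],"scene"); print(p,q)
s=cv2.imread("pics/scene0.png"); a=cv2.resize(s[0:60,240:340],None,fx=7,fy=7,interpolation=cv2.INTER_CUBIC)
for k,col in ((p,(0,0,255)),(q,(0,255,0))): cv2.drawMarker(a,(int((k[1]-240)*7),int(k[0]*7)),col,0,20,1)
cv2.imwrite("pics/tcp.png",a)
E
```

```text
wrist pix TCP [np.float64(227.2475859656615), np.float64(316.53183085261725)] grasp [np.float64(238.133007441416), np.float64(316.2520014637519)] 0.1 below [np.float64(191.0918953805187), np.float64(317.4761772163786)]
brush tail px [np.float64(127.38413468947469), np.float64(315.99253343655545)] eye [ 0.4045748  -0.23806282  0.19722335]
[np.float64(42.2329915508208), np.float64(294.3037290088537)] [np.float64(37.243774532525066), np.float64(293.88113159589585)]
```

View pics/tcp.png

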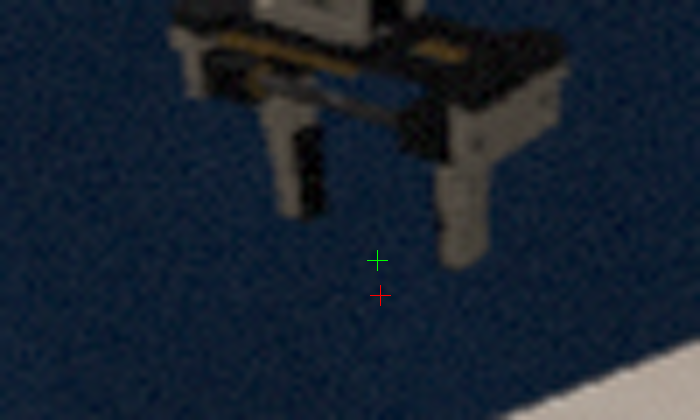

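The markers show the real fingertips well above the reported TCP (red cross): tip midpoint at about (382,242) against (380,295). The fingers therefore closed above the handle. The tips must be at least 12 mm above the TCP reading, so I open, go 11 mm lower and try again.

Call:
send_rows --increments '[[[0,0,0,0],[0,0,0,0],[0,0,0,0],[0,0,0,0],[0,0,-0.02,0],[0,0,-0.035,0],[0,0,-0.045,0],[0,0,-0.055,0],[0,0,-0.055,0]]]' --jaw 0.45

```text
clock: 8.8
tool_pos: [0.4758, -0.2438, -0.0057]
orientation: [180.0, -0.0, 177.0]
force: [0.2, 1.0, -0.6]
opening: 0.0395
gripper_force: 0.0
```

Call:
send_rows --increments '[[[0,0,0,0],[0,0,0,0],[0,0,0,0],[0,0,0,0],[0,0,0,0],[0,0,0,0]]]' --jaw 0.0

```text
clock: 9.55
tool_pos: [0.476, -0.2438, -0.0055]
orientation: [180.0, 0.0, 177.0]
force: [0.0, -0.3, 0.4]
opening: 0.0002
gripper_force: 0.0
```

Call:
send_rows --increments '[[[0,0,0,0],[0,0,0,0],[0,0,0,0],[0,0,0,0],[0,0,-0.02,0],[0,0,-0.035,0],[0,0,-0.05,0],[0,0,-0.06,0],[0,0,-0.06,0]]]' --jaw 0.45

```text
clock: 10.68
tool_pos: [0.4758, -0.2438, -0.0178]
orientation: [180.0, -0.0, 177.0]
force: [-0.0, 0.7, 0.1]
opening: 0.0395
gripper_force: 0.0
```

Call:
send_rows --increments '[[[0,0,0,0],[0,0,0,0],[0,0,0,0],[0,0,0,0],[0,0,0,0],[0,0,0,0]]]' --jaw 0.0

```text
clock: 11.42
tool_pos: [0.4767, -0.2442, -0.0161]
orientation: [-180.0, 0.1, 177.0]
force: [-2.7, 1.2, 12.5]
opening: 0.0006
gripper_force: 6.7
```

Call:
send_rows --increments '[[[0,0,0.03,0],[0,0,0.03,0],[0,0,0.03,0],[0,0,0.03,0],[0,0,0.03,0],[0,0,0.0,0],[0,0,-0.02,0],[0,0,-0.035,0],[0,0,-0.045,0],[0,0,-0.055,0],[0,0,-0.055,0]]]' --jaw 0.45

```text
clock: 12.8
tool_pos: [0.4759, -0.2438, -0.0287]
orientation: [180.0, -0.0, 177.0]
force: [0.1, -0.0, 0.4]
opening: 0.0395
gripper_force: 0.0
```

```bash
python3 - <<'E'
from h import *
print(ctrl.get_obs()["force"])
for b in brushes("wrist"): print(*b)
E
```

```text
[ 0.10431838 -0.01492892  0.43755663]
[ 0.4875 -0.3101] 1.5 0.036 0.77
[ 0.4881 -0.3729] 8.9 0.091 0.87
[ 0.4939 -0.4449] -8.5 0.037 0.6
```

Call:
send_rows --increments '[[[0,0,0,0],[0,0,0,0],[0,0,0,0],[0,0,0,0],[0,0,0,0],[0,0,0,0]]]' --jaw 0.0

```text
clock: 13.65
tool_pos: [0.476, -0.2438, -0.0285]
orientation: [-180.0, 0.0, 177.0]
force: [0.1, -0.5, -0.1]
opening: 0.0138
gripper_force: 29.9
```

Gripped at a 13.8 mm opening with 30 N, so the handle axis is TCP + 39 mm at this grasp. I lift and carry it to station 3.

Call:
send_rows --increments '[[[0,0,0.08,0],[0,0,0.2,0],[0,0,0.35,0],[0,0,0.5,0],[0,0,0.65,0],[0,0,0.75,0],[0,0,0.75,0]]]'

```text
clock: 14.52
tool_pos: [0.477, -0.244, 0.1229]
orientation: [-180.0, 0.2, 177.0]
force: [1.2, 0.8, -1.1]
opening: 0.0142
gripper_force: 29.9
```

Call:
send_rows --increments '[[[0.1,0.1,0,0.01],[0.25,0.3,0,0.02],[0.4,0.5,0,0.03],[0.53,0.7,0,0.055],[0.53,0.9,0,0.055],[0.53,1.0,0,0.055]]]'

```text
clock: 15.28
tool_pos: [0.5813, -0.0421, 0.1199]
orientation: [-180.0, -0.1, -178.2]
force: [-0.5, -0.1, 0.3]
opening: 0.0142
gripper_force: 29.9
```

Call:
send_rows --increments '[[[0,0.2,0,0],[0,0.4,0,0],[0,0.6,0,0],[0,0.75,0,0],[0,0.8,0,0],[0,0.8,0,0],[0,0.8,0,0]]]'

```text
clock: 16.15
tool_pos: [0.5818, 0.1151, 0.1212]
orientation: [-180.0, -0.0, -178.3]
force: [-0.6, 0.3, -0.2]
opening: 0.0137
gripper_force: 29.9
```

```bash
python3 - <<'E'
from h import *
o=ctrl.get_obs(); print(o["tool_pos"],o["orientation"],o["opening"],o["clock"],o["force"])
im=ctrl.snapshot("wrist"); c=cam("wrist")
a=im[:,:,::-1].copy()
# overlay model clip axes
f=np.array([.585,.0105]); th=np.radians(1.65); Rm=np.array([[np.cos(th),-np.sin(th)],[np.sin(th),np.cos(th)]])
for b in (-.105,-.035,.035,.105):
    P=[w2pix([*(Rm@np.array([x,b])+f),.0545],"wrist",c) for x in (-.07,-.02)]
    cv2.line(a,*[tuple(int(round(v)) for v in p[::-1]) for p in P],(0,0,255),1)
cv2.imwrite("pics/p1.png",cv2.resize(a[60:330,140:540],None,fx=2,fy=2,interpolation=cv2.INTER_CUBIC))
E
```

```text
[0.58175017 0.11513883 0.12123401] [-1.79985934e+02 -2.72778837e-02 -1.78339229e+02] 0.013711751951955299 16.15 [-0.56146316  0.29320857 -0.22189707]
```

View pics/p1.png

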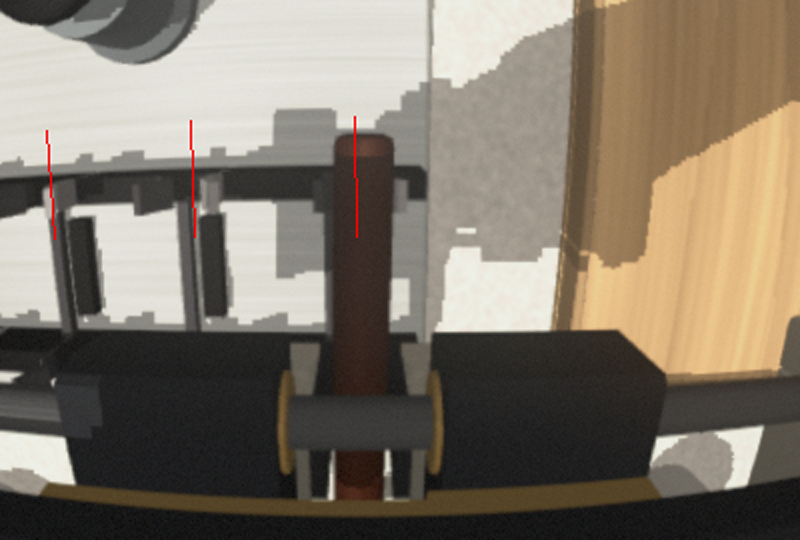

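The held handle at crop column 363 sits midway between the jaw (about 320) and the prong (about 400) of station 3. I lower it into the fork.

Call:
send_rows --increments '[[[0,0,-0.12,0],[0,0,-0.24,0],[0,0,-0.31,0],[0,0,-0.35,0],[0,0,-0.38,0],[0,0,-0.4,0],[0,0,-0.42,0],[0,0,-0.44,0],[0,0,-0.45,0],[0,0,-0.45,0]]]'

```text
clock: 17.45
tool_pos: [0.5827, 0.1144, 0.0327]
orientation: [-179.9, 0.1, -178.3]
force: [1.9, -10.1, 6.0]
opening: 0.0141
gripper_force: 30.0
```

Call:
send_rows --increments '[[[0,0,-0.01,0],[0,0,-0.02,0],[0,0,-0.03,0],[0,0,-0.04,0],[0,0,-0.04,0]]]'

```text
clock: 18.08
tool_pos: [0.5822, 0.1143, 0.0241]
orientation: [-179.9, -0.0, -178.3]
force: [1.8, -8.5, 3.2]
opening: 0.0141
gripper_force: 30.0
```

Call:
send_rows --increments '[[[0,-0.01,0,0],[0,-0.01,-0.005,0],[0,-0.01,-0.01,0],[0,-0.01,-0.01,0]]]'

```text
clock: 18.58
tool_pos: [0.5824, 0.1142, 0.0224]
orientation: [180.0, 0.1, -178.3]
force: [0.2, -4.2, 5.0]
opening: 0.0147
gripper_force: 3.0
```

Call:
send_rows --increments '[[[0,0,0,0],[0,0,0,0],[0,0,0,0],[0,0,0,0],[0,0,0.2,0],[0,0,0.4,0],[0,0,0.6,0],[0,0,0.6,0]]]' --jaw 0.35

```text
clock: 19.58
tool_pos: [0.5841, 0.1151, 0.1452]
orientation: [179.9, 0.4, -178.3]
force: [0.4, 0.4, -0.9]
opening: 0.0305
gripper_force: 0.0
```

```bash
python3 - <<'E'
from h import *
o=ctrl.get_obs(); print(o["tool_pos"],o["clock"],o["force"])
im=ctrl.snapshot("wrist")[:,:,::-1]; s=ctrl.snapshot("scene")[:,:,::-1]; np.save("s1.npy",s)
a=cv2.resize(im[100:330,240:440],None,fx=2,fy=2); p=w2pix([.58,.115,.06],"scene"); print(p)
r,q=int(p[0]),int(p[1]); b=cv2.resize(s[r-45:r+45,q-40:q+40],None,fx=4.9,fy=5,interpolation=cv2.INTER_CUBIC)
cv2.imwrite("pics/p2.png",np.hstack([cv2.resize(a,(391,450)),cv2.resize(b,(391,450))]))
z=pix2w
for d in ctrl.trace("brush_a","scene"): print(d["conf"],d["bbox"],d["mask"].sum())
E
```

```text
[0.58411642 0.11508642 0.14521791] 19.575 [ 0.40728372  0.43604157 -0.86996217]
[np.float64(243.724145136324), np.float64(344.2365415755136)]
0.77 [245.1, 137.7, 288.2, 164.9] 176
0.71 [309.7, 231.3, 363.3, 276.6] 397
0.69 [229.3, 132.3, 279.1, 153.7] 257
0.56 [252.5, 147.5, 299.0, 178.3] 251
```

View pics/p2.png

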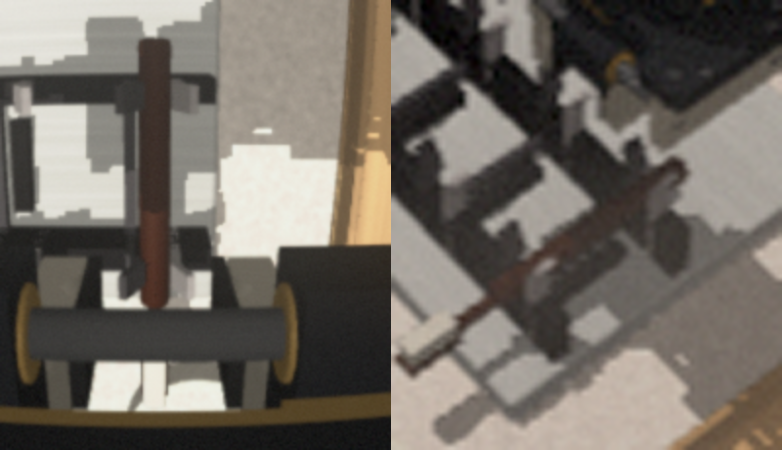

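The views show the handle lying between prong and jaw in both forks of station 3 (wrist crop column 155), head outward. I press from above with shut fingers to confirm it is home.

Call:
send_rows --increments '[[[0,0,-0.1,0],[0,0,-0.2,0],[0,0,-0.3,0],[0,0,-0.4,0],[0,0,-0.46,0],[0,0,-0.49,0],[0,0,-0.505,0],[0,0,-0.52,0],[0,0,-0.53,0],[0,0,-0.53,0]]]' --jaw 0.0

```text
clock: 20.98
tool_pos: [0.5822, 0.1143, 0.0358]
orientation: [180.0, 0.0, -178.3]
force: [0.8, 1.1, 1.0]
opening: 0.0005
gripper_force: 0.0
```

Call:
send_rows --increments '[[[0,0,-0.005,0],[0,0,-0.01,0],[0,0,-0.015,0],[0,0,-0.015,0]]]'

```text
clock: 21.48
tool_pos: [0.5824, 0.1142, 0.0352]
orientation: [180.0, 0.1, -178.2]
force: [-7.9, -0.4, 21.4]
opening: 0.0006
gripper_force: 10.4
```

Contact came at TCP 35 mm with 21 N, which matches a seated handle. Next brush.

Call:
send_rows --increments '[[[0,0,0.3,0],[0,0,0.6,0],[-0.1,-0.25,0.69,0],[-0.2,-0.5,0.69,0],[-0.465,-0.75,0.69,0],[-0.465,-1.0,0.69,0],[-0.465,-1.0,0.69,0]]]' --jaw 0.45

```text
clock: 22.35
tool_pos: [0.4878, -0.0886, 0.171]
orientation: [180.0, 0.0, -178.5]
force: [0.4, 1.1, -0.2]
opening: 0.0396
gripper_force: 0.0
```

Call:
send_rows --increments '[[[0,-0.25,0,0],[0,-0.5,0,0.0],[0,-0.75,0,0.016],[0,-0.9,0,0.016],[0,-0.9,0,0.016],[0,-0.9,0,0.016]]]'

```text
clock: 23.1
tool_pos: [0.4891, -0.2653, 0.1703]
orientation: [180.0, -0.0, -176.9]
force: [-0.5, 0.2, -0.2]
opening: 0.0395
gripper_force: 0.0
```

```bash
python3 - <<'E'
from h import *
o=ctrl.get_obs(); print(o["tool_pos"],o["orientation"],o["clock"])
for b in brushes("wrist"): print(*b)
E
```

```text
[ 0.48909193 -0.26527775  0.17025767] [ 1.79983960e+02 -1.28345436e-02 -1.76927749e+02] 23.1
[0.5655 0.2226] 59.8 0.038 0.44
[ 0.4883 -0.3086] 3.0 0.165 0.75
[ 0.4971 -0.442 ] -4.4 0.126 0.7
```

Call:
send_rows --increments '[[[0,-0.213,-0.15,0],[0,-0.213,-0.35,0],[0,-0.213,-0.55,0],[0,-0.213,-0.7,0],[0,-0.213,-0.82,0],[0,-0.213,-0.9,0],[0,-0.213,-0.95,0],[0,-0.213,-0.98,0],[0,-0.213,-0.995,0],[0,-0.213,-0.995,0]]]'

```text
clock: 24.45
tool_pos: [0.4892, -0.3085, -0.0282]
orientation: [-180.0, 0.0, -176.9]
force: [0.3, 0.5, 0.3]
opening: 0.0394
gripper_force: 0.0
```

Call:
send_rows --increments '[[[0,0,0,0],[0,0,0,0],[0,0,0,0],[0,0,0,0],[0,0,0,0]]]' --jaw 0.0

```text
clock: 25.08
tool_pos: [0.4891, -0.3085, -0.0283]
orientation: [-180.0, 0.0, -176.9]
force: [-0.5, -0.3, 3.8]
opening: 0.0139
gripper_force: 29.9
```

Call:
send_rows --increments '[[[0,0,0.08,0],[0,0,0.2,0],[0,0,0.35,0],[0,0,0.5,0],[0,0,0.65,0],[0,0,0.75,0],[0,0,0.75,0]]]'

```text
clock: 25.95
tool_pos: [0.4901, -0.3088, 0.124]
orientation: [-179.9, 0.2, -176.9]
force: [0.0, -0.9, -1.7]
opening: 0.0143
gripper_force: 29.9
```

Call:
send_rows --increments '[[[0.1,0.1,0,0],[0.25,0.3,0,0],[0.4,0.5,0,-0.01],[0.475,0.7,0,-0.0165],[0.475,0.9,0,-0.0165],[0.475,1.0,0,-0.0165]]]'

```text
clock: 26.7
tool_pos: [0.5834, -0.1066, 0.1206]
orientation: [180.0, -0.1, -178.3]
force: [0.2, 0.0, -0.4]
opening: 0.0142
gripper_force: 29.9
```

Call:
send_rows --increments '[[[0,0.2,0,0],[0,0.4,0,0],[0,0.6,0,0],[0,0.72,0,0],[0,0.763,0,0],[0,0.763,0,0],[0,0.763,0,0]]]'

```text
clock: 27.58
tool_pos: [0.5838, 0.0433, 0.1213]
orientation: [-180.0, -0.0, -178.4]
force: [0.2, -1.1, -0.8]
opening: 0.0144
gripper_force: 29.9
```

Call:
send_rows --increments '[[[0,0,-0.12,0],[0,0,-0.24,0],[0,0,-0.31,0],[0,0,-0.35,0],[0,0,-0.38,0],[0,0,-0.4,0],[0,0,-0.42,0],[0,0,-0.44,0],[0,0,-0.45,0],[0,0,-0.45,0]]]'

```text
clock: 28.82
tool_pos: [0.5846, 0.0442, 0.0317]
orientation: [-180.0, 0.1, -178.3]
force: [2.8, -2.2, 0.2]
opening: 0.0141
gripper_force: 30.0
```

Call:
send_rows --increments '[[[0,0,-0.01,0],[0,0,-0.02,0],[0,0,-0.03,0],[0,0,-0.04,0],[0,0,-0.05,0],[0,0,-0.05,0]]]'

```text
clock: 29.58
tool_pos: [0.5834, 0.0439, 0.0229]
orientation: [-180.0, -0.0, -178.3]
force: [-6.9, -1.8, 16.9]
opening: 0.0141
gripper_force: 29.9
```

Call:
send_rows --increments '[[[0,0,0,0],[0,0,0,0],[0,0,0,0],[0,0,0.1,0],[0,0,0.2,0],[0,0,0.3,0],[0,0,0.3,0]]]' --jaw 0.35

```text
clock: 30.45
tool_pos: [0.585, 0.0447, 0.0827]
orientation: [179.9, 0.2, -178.3]
force: [-0.1, 0.0, 0.1]
opening: 0.0306
gripper_force: 0.0
```

Call:
send_rows --increments '[[[0,0,0,0],[0,0,0,0],[0,0,0,0],[0,0,-0.08,0],[0,0,-0.16,0],[0,0,-0.2,0],[0,0,-0.22,0],[0,0,-0.235,0],[0,0,-0.245,0],[0,0,-0.245,0]]]' --jaw 0.0

```text
clock: 31.7
tool_pos: [0.5841, 0.0439, 0.0351]
orientation: [-180.0, 0.1, -178.3]
force: [-8.8, -0.7, 20.7]
opening: 0.0004
gripper_force: 10.4
```

Call:
send_rows --increments '[[[0,0,0.3,0],[0,0,0.6,0],[-0.1,-0.25,0.69,0],[-0.2,-0.5,0.69,0],[-0.475,-0.75,0.69,0],[-0.475,-1.0,0.69,0],[-0.475,-1.0,0.69,0]]]' --jaw 0.45

```text
clock: 32.58
tool_pos: [0.488, -0.1588, 0.1712]
orientation: [-180.0, 0.1, -178.6]
force: [0.2, 0.6, -0.1]
opening: 0.0397
gripper_force: 0.0
```

Call:
send_rows --increments '[[[0,-0.25,0,0],[0,-0.5,0,0.02],[0,-0.75,0,0.043],[0,-0.9,0,0.043],[0,-0.9,0,0.043],[0,-0.9,0,0.043]]]'

```text
clock: 33.33
tool_pos: [0.4892, -0.3352, 0.1704]
orientation: [180.0, 0.0, -174.6]
force: [-0.2, 0.6, -0.7]
opening: 0.0395
gripper_force: 0.0
```

```bash
python3 - <<'E'
from h import *
o=ctrl.get_obs(); print(o["tool_pos"],o["orientation"],o["clock"])
for b in brushes("wrist"): print(*b)
E
```

```text
[ 0.48920558 -0.3351731   0.17043347] [ 1.79990245e+02  5.89865138e-03 -1.74638936e+02] 33.325
[0.7877 0.4229] 61.3 0.235 0.65
[ 0.4676 -0.4275] 7.0 0.174 0.67
[ 0.4954 -0.4471] -0.6 0.129 0.91
```

Call:
send_rows --increments '[[[0.05,-0.1,0.3,0],[0.1,-0.2,0.6,0],[0.1,-0.2,0.7,0],[0.1,-0.2,0.7,0]]]'

```text
clock: 33.92
tool_pos: [0.5102, -0.3754, 0.313]
orientation: [-179.9, 0.2, -174.6]
force: [1.2, -0.3, -1.9]
opening: 0.0394
gripper_force: 0.0
```

```bash
python3 - <<'E'
from h import *
o=ctrl.get_obs(); print(o["tool_pos"],o["orientation"],o["clock"])
for b in brushes("wrist"): print(*b)
c=cam("wrist"); im=ctrl.snapshot("wrist")[:,:,::-1]
for x in ctrl.spot_point("head_a","wrist")[:6]: print(x["pixel"],x["conf"],pix2w(x["pixel"],.0105,"wrist",c).round(4))
cv2.imwrite("pics/k.png",cv2.resize(im[40:300,160:480],None,fx=2.3,fy=2.3,interpolation=cv2.INTER_CUBIC))
E
```

```text
[ 0.51018945 -0.37542368  0.31303952] [-179.88058244    0.2238743  -174.57661624] 33.925
[0.5888 0.0899] -2.8 0.044 0.41
[ 0.4648 -0.4273] 7.1 0.19 0.8
[ 0.492  -0.4462] 0.2 0.192 0.89
[197.5, 291.9] 0.9 [ 0.5731 -0.412   0.0105]
[210.9, 270.5] 0.71 [ 0.5997 -0.4463  0.0105]
```

View pics/k.png

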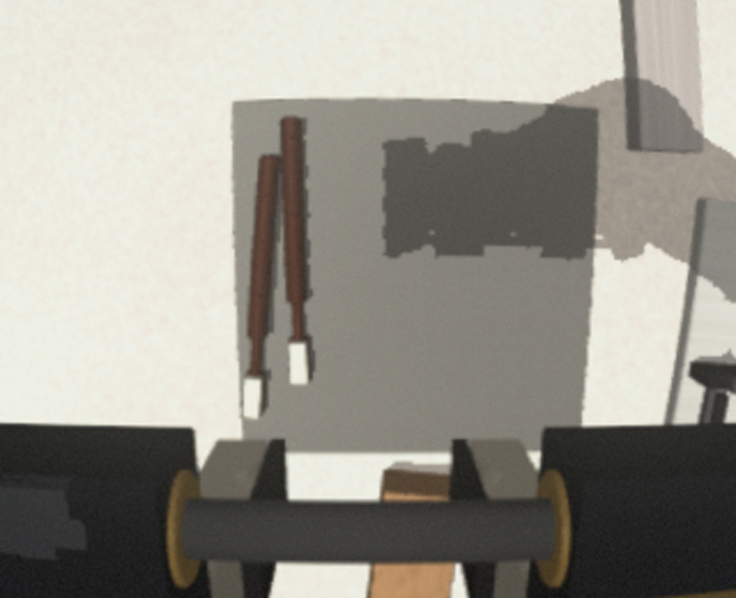

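The wrist view shows that brush 3 has been knocked against brush 4: crop handle columns at about 293 and 262, tails at (118,293) and (158,268). The fingers can't fit between them at the middle. Brush 3's tail sticks out about 27 mm behind brush 4's, so I grip it there and slide it clear in +y.

Call:
send_rows --increments '[[[-0.2,-0.1,-0.2,0.01],[-0.4,-0.25,-0.4,0.02],[-0.5,-0.292,-0.65,0.02],[-0.503,-0.292,-0.85,0.02],[-0.503,-0.292,-0.9,0.02],[-0.503,-0.292,-0.9,0.02]]]' --jaw 0.35

```text
clock: 34.88
tool_pos: [0.4086, -0.4342, 0.1305]
orientation: [180.0, -0.1, -172.9]
force: [-0.5, -0.7, 0.2]
opening: 0.0305
gripper_force: 0.0
```

```bash
python3 - <<'E'
from h import *
o=ctrl.get_obs(); print(o["tool_pos"],o["orientation"],o["opening"])
for b in brushes("wrist"): print(*b)
for b in brushes("top"): print("top",*b)
E
```

```text
[ 0.40860574 -0.43415961  0.13049528] [ 1.79990821e+02 -5.83578540e-02 -1.72875591e+02] 0.03052387530197945
[0.5376 0.239 ] 51.9 0.1 0.68
[0.6119 0.2279] 4.5 0.243 0.97
[ 0.4678 -0.4282] 6.6 0.16 0.94
[ 0.4947 -0.4476] 0.0 0.137 0.75
top [0.5889 0.1206] 1.6 0.196 0.64
top [0.589 0.047] 1.3 0.195 0.84
```

Call:
send_rows --increments '[[[0.0075,0,-0.2,0],[0.0075,0,-0.4,0],[0.0075,0,-0.55,0],[0.0075,0,-0.65,0],[0.0075,0,-0.72,0],[0.0075,0,-0.77,0],[0.0075,0,-0.795,0],[0.0075,0,-0.795,0]]]'

```text
clock: 36.08
tool_pos: [0.41, -0.4343, -0.0284]
orientation: [-180.0, 0.0, -172.9]
force: [0.3, 0.4, 0.4]
opening: 0.0306
gripper_force: 0.0
```

Call:
send_rows --increments '[[[0,0,0,0],[0,0,0,0],[0,0,0,0],[0,0,0,0],[0,0,0,0]]]' --jaw 0.0

```text
clock: 36.7
tool_pos: [0.4102, -0.4344, -0.0281]
orientation: [-180.0, 0.0, -172.9]
force: [-1.2, -0.1, 4.9]
opening: 0.0138
gripper_force: 30.0
```

Call:
send_rows --increments '[[[0.0,0.03,0.01,0],[0.0,0.08,0.01,0],[0.02,0.14,0.01,0],[0.04,0.2,0.01,0],[0.07,0.26,0.01,0],[0.09,0.31,0.01,0],[0.1,0.35,0.01,0],[0.1,0.35,0.0,0],[0.1,0.35,0.0,0]]]'

```text
clock: 37.83
tool_pos: [0.4303, -0.3643, -0.0281]
orientation: [-180.0, 0.0, -172.9]
force: [-0.2, 1.5, 4.2]
opening: 0.0137
gripper_force: 30.0
```

Call:
send_rows --increments '[[[0,0,0,0],[0,0,0,0],[0,0,0,0],[0,0,0.1,0],[0.1,0,0.4,0],[0.2,0.1,0.7,0],[0.3,0.1,0.985,0],[0.3,0.1,0.985,0],[0.3,0.1,0.985,0]]]' --jaw 0.45

```text
clock: 38.95
tool_pos: [0.4896, -0.3439, 0.1681]
orientation: [180.0, 0.0, -172.9]
force: [0.1, 0.6, -1.4]
opening: 0.0395
gripper_force: 0.0
```

```bash
python3 - <<'E'
from h import *
o=ctrl.get_obs(); print(o["tool_pos"],o["orientation"],o["opening"])
for b in brushes("wrist"): print(*b)
E
```

```text
[ 0.48955384 -0.34393956  0.16809964] [ 1.79971199e+02  8.65887087e-03 -1.72935178e+02] 0.039521379773961786
[ 0.4853 -0.3554] 6.1 0.168 0.77
[ 0.4935 -0.4469] -0.1 0.129 0.95
```

Call:
send_rows --increments '[[[-0.015,-0.055,-0.15,-0.005],[-0.015,-0.055,-0.35,-0.005],[-0.015,-0.055,-0.55,-0.005],[-0.015,-0.055,-0.7,-0.005],[-0.015,-0.055,-0.82,-0.005],[-0.015,-0.055,-0.9,-0.005],[-0.015,-0.055,-0.95,-0.005],[-0.015,-0.055,-0.985,-0.005],[-0.015,-0.055,-0.985,-0.005]]]'

```text
clock: 40.17
tool_pos: [0.4868, -0.3552, -0.0286]
orientation: [180.0, -0.0, -173.4]
force: [-0.1, 0.2, 0.6]
opening: 0.0397
gripper_force: 0.0
```

Call:
send_rows --increments '[[[0,0,0,0],[0,0,0,0],[0,0,0,0],[0,0,0,0],[0,0,0,0]]]' --jaw 0.0

```text
clock: 40.8
tool_pos: [0.4871, -0.3553, -0.0281]
orientation: [-180.0, 0.0, -173.3]
force: [-1.1, 1.2, 4.3]
opening: 0.014
gripper_force: 29.9
```

Call:
send_rows --increments '[[[0,0,0.08,0],[0,0,0.2,0],[0,0,0.35,0],[0,0,0.5,0],[0,0,0.65,0],[0,0,0.75,0],[0,0,0.75,0]]]'

```text
clock: 41.68
tool_pos: [0.4879, -0.3557, 0.1241]
orientation: [-179.9, 0.2, -173.3]
force: [0.6, -0.7, -0.4]
opening: 0.0141
gripper_force: 29.9
```

Call:
send_rows --increments '[[[0.1,0.1,0,-0.01],[0.25,0.3,0,-0.03],[0.4,0.5,0,-0.05],[0.495,0.7,0,-0.0575],[0.495,0.9,0,-0.0575],[0.495,1.0,0,-0.0575]]]'

```text
clock: 42.42
tool_pos: [0.5853, -0.1533, 0.1206]
orientation: [180.0, -0.1, -178.2]
force: [1.0, -0.1, -0.8]
opening: 0.0139
gripper_force: 29.9
```

Call:
send_rows --increments '[[[0,0.2,0,0],[0,0.4,0,0],[0,0.55,0,0],[0,0.63,0,0],[0,0.65,0,0],[0,0.65,0,0],[0,0.65,0,0]]]'

```text
clock: 43.3
tool_pos: [0.5858, -0.0261, 0.1214]
orientation: [-180.0, -0.0, -178.3]
force: [0.8, -0.3, -0.4]
opening: 0.014
gripper_force: 29.9
```

Call:
send_rows --increments '[[[0,0,-0.12,0],[0,0,-0.24,0],[0,0,-0.31,0],[0,0,-0.35,0],[0,0,-0.38,0],[0,0,-0.4,0],[0,0,-0.42,0],[0,0,-0.44,0],[0,0,-0.45,0],[0,0,-0.45,0]]]'

```text
clock: 44.55
tool_pos: [0.5869, -0.0256, 0.0321]
orientation: [-180.0, 0.1, -178.3]
force: [2.5, -5.5, 3.0]
opening: 0.0142
gripper_force: 30.0
```

Call:
send_rows --increments '[[[0,0,-0.01,0],[0,0,-0.02,0],[0,0,-0.03,0],[0,0,-0.04,0],[0,0,-0.05,0],[0,0,-0.05,0]]]'

```text
clock: 45.3
tool_pos: [0.5859, -0.0257, 0.0231]
orientation: [-180.0, 0.0, -178.3]
force: [-3.8, -4.7, 16.0]
opening: 0.0138
gripper_force: 30.0
```

Call:
send_rows --increments '[[[0,0,0,0],[0,0,0,0],[0,0,0,0],[0,0,0.1,0],[0,0,0.2,0],[0,0,0.3,0],[0,0,0.3,0]]]' --jaw 0.35

```text
clock: 46.18
tool_pos: [0.5869, -0.0248, 0.0827]
orientation: [180.0, 0.2, -178.3]
force: [0.2, 0.0, -0.4]
opening: 0.0307
gripper_force: 0.0
```

Call:
send_rows --increments '[[[0,0,0,0],[0,0,0,0],[0,0,0,0],[0,0,-0.08,0],[0,0,-0.16,0],[0,0,-0.2,0],[0,0,-0.22,0],[0,0,-0.235,0],[0,0,-0.245,0],[0,0,-0.245,0]]]' --jaw 0.0

```text
clock: 47.42
tool_pos: [0.586, -0.0257, 0.0351]
orientation: [-180.0, 0.1, -178.2]
force: [-8.9, -0.0, 20.8]
opening: 0.0004
gripper_force: 10.3
```

Call:
send_rows --increments '[[[0,0,0.3,0],[0,0,0.6,0],[-0.1,-0.25,0.69,0],[-0.2,-0.5,0.69,0],[-0.46,-0.75,0.69,-0.019],[-0.46,-1.0,0.69,-0.019],[-0.46,-1.0,0.69,-0.019]]]' --jaw 0.45

```text
clock: 48.3
tool_pos: [0.493, -0.2283, 0.171]
orientation: [-180.0, 0.1, 179.8]
force: [0.1, 0.5, -0.5]
opening: 0.0393
gripper_force: 0.0
```

Call:
send_rows --increments '[[[0,-0.25,0,0],[0,-0.5,0,0.0],[0,-0.75,0,0],[0,-1.0,0,0],[0,-1.0,0,0],[0,-1.0,0,0]]]'

```text
clock: 49.05
tool_pos: [0.494, -0.4248, 0.1702]
orientation: [180.0, -0.0, -179.9]
force: [-0.3, -0.5, -0.3]
opening: 0.0392
gripper_force: 0.0
```

```bash
python3 - <<'E'
from h import *
o=ctrl.get_obs(); print(o["tool_pos"],o["orientation"],o["opening"])
for b in brushes("wrist"): print(*b)
E
```

```text
[ 0.49401173 -0.42477772  0.17019461] [ 1.79979053e+02 -1.41716093e-02 -1.79943684e+02] 0.03917956384132527
[0.5984 0.2087] 9.1 0.109 0.66
[0.596  0.1291] 4.7 0.081 0.58
[0.5969 0.0472] 3.5 0.054 0.66
[ 0.4948 -0.4469] -0.0 0.164 0.67
```

Call:
send_rows --increments '[[[0,-0.107,-0.15,0],[0,-0.107,-0.35,0],[0,-0.107,-0.55,0],[0,-0.107,-0.7,0],[0,-0.107,-0.82,0],[0,-0.107,-0.9,0],[0,-0.107,-0.95,0],[0,-0.107,-0.98,0],[0,-0.107,-0.995,0],[0,-0.107,-0.995,0]]]'

```text
clock: 50.4
tool_pos: [0.4941, -0.4468, -0.0282]
orientation: [-180.0, 0.0, -179.9]
force: [0.8, 0.0, 0.5]
opening: 0.0392
gripper_force: 0.0
```

Call:
send_rows --increments '[[[0,0,0,0],[0,0,0,0],[0,0,0,0],[0,0,0,0],[0,0,0,0]]]' --jaw 0.0

```text
clock: 51.02
tool_pos: [0.494, -0.4467, -0.0283]
orientation: [-180.0, 0.0, -179.9]
force: [-0.6, 0.4, 1.5]
opening: 0.0141
gripper_force: 29.9
```

Call:
send_rows --increments '[[[0,0,0.08,0],[0,0,0.2,0],[0,0,0.35,0],[0,0,0.5,0],[0,0,0.65,0],[0,0,0.75,0],[0,0,0.75,0]]]'

```text
clock: 51.9
tool_pos: [0.495, -0.4473, 0.1244]
orientation: [-179.9, 0.2, -179.9]
force: [-0.4, 0.2, -1.1]
opening: 0.014
gripper_force: 29.9
```

Call:
send_rows --increments '[[[0.1,0.1,0,0],[0.25,0.3,0,0],[0.4,0.5,0,0.01],[0.47,0.7,0,0.019],[0.47,0.9,0,0.019],[0.47,1.0,0,0.019]]]'

```text
clock: 52.65
tool_pos: [0.5875, -0.2446, 0.1208]
orientation: [180.0, -0.1, -178.2]
force: [-0.9, 0.2, -0.1]
opening: 0.0137
gripper_force: 29.9
```

Call:
send_rows --increments '[[[0,0.2,0,0],[0,0.4,0,0],[0,0.6,0,0],[0,0.72,0,0],[0,0.756,0,0],[0,0.756,0,0],[0,0.756,0,0]]]'

```text
clock: 53.52
tool_pos: [0.5878, -0.0963, 0.1213]
orientation: [-180.0, -0.0, -178.3]
force: [-0.4, -0.5, -0.9]
opening: 0.0138
gripper_force: 29.9
```

Call:
send_rows --increments '[[[0,0,-0.12,0],[0,0,-0.24,0],[0,0,-0.31,0],[0,0,-0.35,0],[0,0,-0.38,0],[0,0,-0.4,0],[0,0,-0.42,0],[0,0,-0.44,0],[0,0,-0.45,0],[0,0,-0.45,0]]]'

```text
clock: 54.78
tool_pos: [0.5888, -0.0957, 0.032]
orientation: [-180.0, 0.1, -178.3]
force: [2.6, -3.4, 1.5]
opening: 0.0141
gripper_force: 30.0
```

Call:
send_rows --increments '[[[0,0,-0.01,0],[0,0,-0.02,0],[0,0,-0.03,0],[0,0,-0.04,0],[0,0,-0.05,0],[0,0,-0.05,0]]]'

```text
clock: 55.52
tool_pos: [0.5874, -0.0957, 0.0228]
orientation: [-180.0, -0.0, -178.3]
force: [-4.5, -2.6, 17.4]
opening: 0.0141
gripper_force: 30.0
```

Call:
send_rows --increments '[[[0,0,0,0],[0,0,0,0],[0,0,0,0],[0,0,0.1,0],[0,0,0.2,0],[0,0,0.3,0],[0,0,0.3,0]]]' --jaw 0.35

```text
clock: 56.4
tool_pos: [0.5888, -0.0951, 0.0826]
orientation: [180.0, 0.1, -178.3]
force: [0.7, -0.1, -0.7]
opening: 0.0303
gripper_force: 0.0
```

Call:
send_rows --increments '[[[0,0,0,0],[0,0,0,0],[0,0,0,0],[0,0,-0.08,0],[0,0,-0.16,0],[0,0,-0.2,0],[0,0,-0.22,0],[0,0,-0.235,0],[0,0,-0.245,0],[0,0,-0.245,0]]]' --jaw 0.0

```text
clock: 57.65
tool_pos: [0.588, -0.096, 0.0351]
orientation: [-179.9, 0.1, -178.2]
force: [-8.7, -1.1, 19.7]
opening: 0.0007
gripper_force: 9.9
```

All four are home. Now the plunger.

Call:
send_rows --increments '[[[0,0,0.3,0],[0,0,0.6,0],[-0.2,0.15,0.6,0],[-0.4,0.3,0.6,0],[-0.6,0.45,0.6,0],[-0.665,0.507,0.6,0],[-0.665,0.507,0.6,0],[-0.665,0.507,0.6,0]]]'

```text
clock: 58.65
tool_pos: [0.4556, 0.006, 0.1529]
orientation: [180.0, 0.1, -178.3]
force: [-0.1, 0.5, 0.0]
opening: 0.0003
gripper_force: 0.0
```

```bash
python3 - <<'E'
from h import *
o=ctrl.get_obs(); print(o["tool_pos"],o["opening"])
ctrl.snapshot("scene"); ctrl.snapshot("top")
for b in brushes("top",.062): print("top",*b)
for d in ctrl.trace("brush_a","scene"): print(d["conf"],d["bbox"])
for x in ctrl.spot_point("plunger_top","scene"): print(x["conf"],x["pixel"],w2pix([.455,.0056,.125],"scene"))
E
```

```text
[0.45557654 0.0060046  0.15285095] 0.00032499598322253525
top [0.6133 0.1159] 1.7 0.155 0.63
top [0.6644 0.0474] 1.8 0.104 0.71
top [ 0.656  -0.0231] 2.1 0.115 0.79
top [ 0.5919 -0.0951] 1.6 0.185 0.74
0.91 [307.2, 229.4, 364.2, 272.4]
0.73 [185.4, 166.9, 246.5, 213.1]
0.64 [258.9, 186.9, 319.8, 219.2]
0.59 [272.1, 197.8, 330.4, 236.0]
0.57 [291.0, 211.8, 344.7, 252.1]
0.53 [183.5, 353.1] [np.float64(180.8187530719397), np.float64(354.99129738841714)]
0.16 [353.1, 347.4] [np.float64(180.8187530719397), np.float64(354.99129738841714)]
```

Call:
send_rows --increments '[[[0,0,-0.15,0],[0,0,-0.25,0],[0,0,-0.3,0],[0,0,-0.33,0],[0,0,-0.36,0],[0,0,-0.385,0],[0,0,-0.4,0],[0,0,-0.41,0],[0,0,-0.415,0],[0,0,-0.415,0]]]'

```text
clock: 60.2
tool_pos: [0.4551, 0.0057, 0.0727]
orientation: [-180.0, 0.1, -178.2]
force: [-16.7, 1.1, 39.1]
opening: -0.0
gripper_force: 19.6
```

At the stop: z is 72.7 mm as predicted. I ease off slightly, hold, and let it return.

Call:
send_rows --increments '[[[0,0,0.008,0],[0,0,0.008,0],[0,0,0.008,0],[0,0,0.008,0]]]'

```text
clock: 60.7
tool_pos: [0.455, 0.0057, 0.073]
orientation: [-180.0, 0.1, -178.3]
force: [-10.0, -0.4, 21.8]
opening: 0.0002
gripper_force: 11.0
```

Call:
send_rows --increments '[[[0,0,0.05,0],[0,0,0.1,0],[0,0,0.2,0],[0,0,0.4,0],[0,0,0.4,0]]]'

```text
clock: 61.32
tool_pos: [0.4575, 0.007, 0.1542]
orientation: [179.9, 0.4, -178.3]
force: [0.1, 0.2, -0.6]
opening: 0.0009
gripper_force: 0.0
```

The plunger was held at its stop for more than 0.5 s and then released. Now I unload station 3 into the tray.

Call:
send_rows --increments '[[[0.15,0.15,0,0],[0.35,0.35,0,0],[0.55,0.5,0,0],[0.635,0.545,0,0],[0.635,0.545,0,0],[0.635,0.545,-0.2,0],[0.635,0.545,-0.4,0],[0.635,0.545,-0.5,0],[0.635,0.545,-0.58,0],[0.635,0.545,-0.62,0],[0.635,0.545,-0.638,0],[0.635,0.545,-0.638,0]]]' --jaw 0.35

```text
clock: 62.82
tool_pos: [0.5821, 0.1151, 0.0239]
orientation: [180.0, 0.0, -178.3]
force: [0.3, -1.0, 0.5]
opening: 0.0308
gripper_force: 0.0
```

Call:
send_rows --increments '[[[0,0,0,0],[0,0,0,0],[0,0,0,0],[0,0,0,0],[0,0,0,0]]]' --jaw 0.0

```text
clock: 63.45
tool_pos: [0.5821, 0.1143, 0.0239]
orientation: [-180.0, 0.0, -178.3]
force: [0.5, -5.8, 4.4]
opening: 0.014
gripper_force: 30.0
```

Call:
send_rows --increments '[[[0,0,0.02,0],[0,0,0.04,0],[0,0,0.06,0],[0,0,0.08,0],[0,0,0.1,0],[0,0,0.15,0],[0,0,0.25,0],[0,0,0.4,0],[0,0,0.49,0],[0,0,0.49,0]]]'

```text
clock: 64.7
tool_pos: [0.5834, 0.1159, 0.1241]
orientation: [179.9, 0.3, -178.3]
force: [0.3, 0.1, -0.7]
opening: 0.0141
gripper_force: 30.0
```

Call:
send_rows --increments '[[[-0.1,0.2,0,0],[-0.25,0.45,0,0],[-0.4,0.7,0,0],[-0.45,0.9,0,0],[-0.45,1.0,0,0],[-0.45,1.0,0,0]]]'

```text
clock: 65.45
tool_pos: [0.4918, 0.316, 0.1209]
orientation: [-180.0, -0.0, -178.2]
force: [0.1, -0.1, -0.8]
opening: 0.014
gripper_force: 30.0
```

Call:
send_rows --increments '[[[0,0.2,0,0],[0,0.4,0,0],[0,0.4725,0,0],[0,0.4725,0,0],[0,0.4725,-0.15,0],[0,0.4725,-0.3,0],[0,0.4725,-0.45,0],[0,0.4725,-0.57,0],[0,0.4725,-0.64,0],[0,0.4725,-0.69,0],[0,0.4725,-0.71,0],[0,0.4725,-0.71,0]]]'

```text
clock: 66.95
tool_pos: [0.492, 0.4096, -0.0202]
orientation: [180.0, 0.0, -178.3]
force: [1.1, -0.3, 0.1]
opening: 0.0138
gripper_force: 30.0
```

Call:
send_rows --increments '[[[0,0,-0.005,0],[0,0,-0.01,0],[0,0,-0.015,0],[0,0,-0.015,0]]]'

```text
clock: 67.45
tool_pos: [0.4918, 0.4095, -0.0235]
orientation: [180.0, -0.0, -178.3]
force: [1.0, 0.9, 0.4]
opening: 0.0141
gripper_force: 30.0
```

Call:
send_rows --increments '[[[0,0,0,0],[0,0,0,0],[0,0,0,0],[0,0,0.1,0],[0,0,0.3,0],[0,0,0.55,0],[0,0,0.725,0],[0.1,-0.2,0.725,0],[0.3,-0.5,0.725,0],[0.46,-0.8,0.725,0],[0.46,-1.0,0.725,0],[0.46,-1.0,0.725,0]]]' --jaw 0.25

```text
clock: 68.95
tool_pos: [0.5841, 0.2059, 0.1215]
orientation: [-180.0, -0.0, -178.5]
force: [-0.8, 0.8, 0.8]
opening: 0.0219
gripper_force: 0.0
```

```bash
python3 - <<'E'
from h import *
o=ctrl.get_obs(); print(o["tool_pos"],o["opening"],o["clock"])
for b in brushes("top",.0135): print("top",*b)
for b in brushes("wrist",.0135): print("wr",*b)
x=ctrl.trace("tray","wrist")[0]; c=cam("wrist"); m=x["mask"].astype(np.uint8); cnt=max(cv2.findContours(m,cv2.RETR_EXTERNAL,cv2.CHAIN_APPROX_NONE)[0],key=cv2.contourArea)
for p in cv2.approxPolyDP(cv2.convexHull(cnt),5,True)[:,0]: print("tray",p,pix2w([p[1],p[0]],.032,"wrist",c).round(3))
E
```

```text
[0.58408646 0.20587834 0.12149169] 0.021933984468197925 68.95
top [0.4949 0.4096] 1.6 0.141 0.6
top [0.5888 0.0468] 1.3 0.195 0.78
top [ 0.5917 -0.0258] 1.8 0.195 0.86
top [ 0.5944 -0.0985] 1.9 0.195 0.64
wr [0.4878 0.4122] 1.8 0.192 0.62
wr [0.5813 0.015 ] -0.3 0.231 0.82
wr [ 0.584  -0.0676] 1.8 0.108 0.55
wr [ 0.5882 -0.1504] 1.8 0.13 0.81
tray [547  29] [0.387 0.458 0.032]
tray [549 131] [0.503 0.464 0.032]
tray [528 246] [0.639 0.461 0.032]
tray [332 256] [0.648 0.227 0.032]
tray [338   0] [0.401 0.224 0.032]
tray [439   0] [0.388 0.321 0.032]
```

Call:
send_rows --increments '[[[0,-0.25,0,0],[0,-0.5,0,0],[0,-0.75,0,0],[0,-0.825,0,0],[0,-0.825,0,0],[0,-0.825,-0.15,0],[0,-0.825,-0.3,0],[0,-0.825,-0.4,0],[0,-0.825,-0.45,0],[0,-0.825,-0.48,0],[0,-0.825,-0.49,0],[0,-0.825,-0.49,0]]]' --jaw 0.35

```text
clock: 70.7
tool_pos: [0.5842, 0.0447, 0.024]
orientation: [180.0, 0.0, -178.3]
force: [0.6, 0.6, 0.5]
opening: 0.0306
gripper_force: 0.0
```

Call:
send_rows --increments '[[[0,0,0,0],[0,0,0,0],[0,0,0,0],[0,0,0,0],[0,0,0,0]]]' --jaw 0.0

```text
clock: 71.32
tool_pos: [0.5841, 0.0442, 0.0238]
orientation: [-180.0, 0.0, -178.3]
force: [-0.4, -2.9, 3.9]
opening: 0.0141
gripper_force: 30.0
```

Call:
send_rows --increments '[[[0,0,0.02,0],[0,0,0.04,0],[0,0,0.06,0],[0,0,0.08,0],[0,0,0.1,0],[0,0,0.15,0],[0,0,0.25,0],[0,0,0.4,0],[0,0,0.49,0],[0,0,0.49,0]]]'

```text
clock: 72.58
tool_pos: [0.5853, 0.045, 0.1239]
orientation: [179.9, 0.2, -178.3]
force: [0.3, -0.4, -0.7]
opening: 0.0141
gripper_force: 30.0
```

Call:
send_rows --increments '[[[-0.1,0.2,0,0],[-0.25,0.45,0,0],[-0.4,0.7,0,0],[-0.46,0.9,0,0],[-0.46,1.0,0,0],[-0.46,1.0,0,0]]]'

```text
clock: 73.32
tool_pos: [0.4919, 0.2455, 0.121]
orientation: [-180.0, -0.0, -178.2]
force: [0.6, 0.8, -0.6]
opening: 0.0139
gripper_force: 30.0
```

Call:
send_rows --increments '[[[0,0.2,0,0],[0,0.4,0,0],[0,0.595,0,0],[0,0.595,0,0],[0,0.595,-0.15,0],[0,0.595,-0.3,0],[0,0.595,-0.45,0],[0,0.595,-0.57,0],[0,0.595,-0.65,0],[0,0.595,-0.7,0],[0,0.595,-0.728,0],[0,0.595,-0.728,0]]]'

```text
clock: 74.82
tool_pos: [0.4921, 0.3636, -0.0238]
orientation: [180.0, 0.0, -178.3]
force: [0.2, -0.0, 0.3]
opening: 0.0142
gripper_force: 30.0
```

Call:
send_rows --increments '[[[0,0,0,0],[0,0,0,0],[0,0,0,0],[0,0,0.1,0],[0,0,0.3,0],[0,0,0.55,0],[0,0,0.728,0],[0.1,-0.2,0.728,0],[0.3,-0.5,0.728,0],[0.47,-0.8,0.728,0],[0.47,-1.0,0.728,0],[0.47,-1.0,0.728,0]]]' --jaw 0.25

```text
clock: 76.32
tool_pos: [0.586, 0.16, 0.1215]
orientation: [-180.0, -0.0, -178.5]
force: [0.2, 0.7, -0.3]
opening: 0.022
gripper_force: 0.0
```

Call:
send_rows --increments '[[[0,-0.25,0,0],[0,-0.5,0,0],[0,-0.75,0,0],[0,-0.944,0,0],[0,-0.944,0,0],[0,-0.944,-0.15,0],[0,-0.944,-0.3,0],[0,-0.944,-0.4,0],[0,-0.944,-0.45,0],[0,-0.944,-0.48,0],[0,-0.944,-0.49,0],[0,-0.944,-0.49,0]]]' --jaw 0.35

```text
clock: 77.82
tool_pos: [0.5862, -0.0251, 0.024]
orientation: [180.0, 0.0, -178.3]
force: [-0.7, -0.4, -0.4]
opening: 0.0306
gripper_force: 0.0
```

Call:
send_rows --increments '[[[0,0,0,0],[0,0,0,0],[0,0,0,0],[0,0,0,0],[0,0,0,0]]]' --jaw 0.0

```text
clock: 78.45
tool_pos: [0.5861, -0.0257, 0.0238]
orientation: [-180.0, 0.0, -178.3]
force: [1.2, -4.0, 4.2]
opening: 0.0142
gripper_force: 30.0
```

Call:
send_rows --increments '[[[0,0,0.02,0],[0,0,0.04,0],[0,0,0.06,0],[0,0,0.08,0],[0,0,0.1,0],[0,0,0.15,0],[0,0,0.25,0],[0,0,0.4,0],[0,0,0.49,0],[0,0,0.49,0]]]'

```text
clock: 79.7
tool_pos: [0.5874, -0.0248, 0.124]
orientation: [179.9, 0.3, -178.3]
force: [-0.3, -0.9, -0.7]
opening: 0.0137
gripper_force: 30.0
```

```bash
python3 - <<'E'
from h import *
o=ctrl.get_obs(); print(o["tool_pos"],o["opening"],o["clock"])
for b in brushes("top",.0135): print("top",*b)
E
```

```text
[ 0.58736739 -0.02480686  0.12396662] 0.01371249461233818 79.7
top [0.4948 0.4101] 2.3 0.175 0.84
top [0.4949 0.3646] -2.8 0.088 0.54
top [ 0.6053 -0.0241] 4.9 0.05 0.68
top [ 0.5945 -0.0994] 1.2 0.064 0.63
```

Call:
send_rows --increments '[[[-0.1,0.2,0,0],[-0.25,0.45,0,0],[-0.4,0.7,0,0],[-0.47,0.9,0,0],[-0.47,1.0,0,0],[-0.47,1.0,0,0]]]'

```text
clock: 80.55
tool_pos: [0.4919, 0.1756, 0.1209]
orientation: [-180.0, -0.0, -178.2]
force: [-0.0, 0.3, 0.4]
opening: 0.0138
gripper_force: 30.0
```

Call:
send_rows --increments '[[[0,0.25,0,0],[0,0.5,0,0],[0,0.714,0,0],[0,0.714,0,0],[0,0.714,-0.15,0],[0,0.714,-0.3,0],[0,0.714,-0.45,0],[0,0.714,-0.57,0],[0,0.714,-0.65,0],[0,0.714,-0.7,0],[0,0.714,-0.728,0],[0,0.714,-0.728,0]]]'

```text
clock: 82.05
tool_pos: [0.4921, 0.3176, -0.0238]
orientation: [180.0, 0.0, -178.3]
force: [-0.3, -0.5, -0.6]
opening: 0.0138
gripper_force: 30.0
```

Call:
send_rows --increments '[[[0,0,0,0],[0,0,0,0],[0,0,0,0],[0,0,0.1,0],[0,0,0.3,0],[0,0,0.55,0],[0,0,0.728,0],[0.1,-0.2,0.728,0],[0.3,-0.5,0.728,0],[0.48,-0.8,0.728,0],[0.48,-1.0,0.728,0],[0.48,-1.0,0.728,0]]]' --jaw 0.25

```text
clock: 83.55
tool_pos: [0.588, 0.114, 0.1213]
orientation: [-180.0, -0.0, -178.5]
force: [1.1, 0.2, -0.1]
opening: 0.0221
gripper_force: 0.0
```

Call:
send_rows --increments '[[[0,-0.25,0,0],[0,-0.5,0,0],[0,-0.75,0,0],[0,-1.0,0,0]]]' --jaw 0.35

```text
clock: 84.05
tool_pos: [0.5879, -0.0832, 0.1218]
orientation: [180.0, 0.0, -178.2]
force: [0.4, -0.2, 0.2]
opening: 0.031
gripper_force: 0.0
```

Call:
send_rows --increments '[[[0,-0.0635,0,0],[0,-0.0635,0,0],[0,-0.0635,-0.15,0],[0,-0.0635,-0.3,0],[0,-0.0635,-0.4,0],[0,-0.0635,-0.45,0],[0,-0.0635,-0.48,0],[0,-0.0635,-0.49,0],[0,-0.0635,-0.49,0]]]'

```text
clock: 85.18
tool_pos: [0.5883, -0.0951, 0.024]
orientation: [180.0, 0.1, -178.3]
force: [-0.3, 0.0, 0.5]
opening: 0.0307
gripper_force: 0.0
```

Call:
send_rows --increments '[[[0,0,0,0],[0,0,0,0],[0,0,0,0],[0,0,0,0],[0,0,0,0]]]' --jaw 0.0

```text
clock: 85.8
tool_pos: [0.5881, -0.0957, 0.0238]
orientation: [-180.0, 0.0, -178.3]
force: [-0.3, -5.2, 4.1]
opening: 0.0141
gripper_force: 30.0
```

Call:
send_rows --increments '[[[0,0,0.02,0],[0,0,0.04,0],[0,0,0.06,0],[0,0,0.08,0],[0,0,0.1,0],[0,0,0.15,0],[0,0,0.25,0],[0,0,0.4,0],[0,0,0.49,0],[0,0,0.49,0]]]'

```text
clock: 87.05
tool_pos: [0.5893, -0.0948, 0.1238]
orientation: [180.0, 0.2, -178.3]
force: [-0.2, 0.4, 0.3]
opening: 0.0143
gripper_force: 30.0
```

```bash
python3 - <<'E'
from h import *
o=ctrl.get_obs(); print(o["tool_pos"],o["opening"],o["clock"])
for b in brushes("top",.0135): print("top",*b)
E
```

```text
[ 0.58925681 -0.09482743  0.12382778] 0.014336894367896416 87.05
top [0.4921 0.4099] 1.6 0.189 0.65
top [0.4949 0.3646] 1.8 0.181 0.85
top [0.4951 0.3183] 2.0 0.183 0.89
top [ 0.6082 -0.106 ] 1.6 0.05 0.45
```

Call:
send_rows --increments '[[[-0.1,0.2,0,0],[-0.25,0.45,0,0],[-0.4,0.7,0,0],[-0.48,0.9,0,0],[-0.48,1.0,0,0],[-0.48,1.0,0,0]]]'

```text
clock: 87.9
tool_pos: [0.4918, 0.1058, 0.121]
orientation: [-180.0, -0.0, -178.2]
force: [0.3, -0.6, -0.6]
opening: 0.0139
gripper_force: 30.0
```

Call:
send_rows --increments '[[[0,0.3,0,0],[0,0.6,0,0],[0,0.8335,0,0],[0,0.8335,0,0],[0,0.8335,-0.15,0],[0,0.8335,-0.3,0],[0,0.8335,-0.45,0],[0,0.8335,-0.57,0],[0,0.8335,-0.65,0],[0,0.8335,-0.7,0],[0,0.8335,-0.728,0],[0,0.8335,-0.728,0]]]'

```text
clock: 89.4
tool_pos: [0.4921, 0.2716, -0.0239]
orientation: [180.0, 0.0, -178.3]
force: [-0.4, 0.0, 0.3]
opening: 0.0139
gripper_force: 30.0
```

Call:
send_rows --increments '[[[0,0,0,0],[0,0,0,0],[0,0,0,0],[0,0,0.1,0],[0,0,0.3,0],[0,0,0.55,0],[0,0,0.8,0],[0,-0.2,0.9,0],[0,-0.5,0.9,0],[0,-0.8,0.9,0],[0,-1.0,0.9,0],[0,-1.0,0.9,0]]]' --jaw 0.25

```text
clock: 90.9
tool_pos: [0.4914, 0.0693, 0.1562]
orientation: [180.0, 0.0, -178.5]
force: [-0.2, 0.9, -0.5]
opening: 0.0217
gripper_force: 0.0
```

Call:
send_rows --increments '[[[0,-0.3,0.3,0],[0,-0.6,0.6,0],[0,-0.9,0.8,0],[0,-0.9,0.8,0],[0,-0.9,0.8,0]]]'

```text
clock: 91.52
tool_pos: [0.4932, -0.1102, 0.3187]
orientation: [-180.0, 0.3, -178.4]
force: [-0.7, 0.7, -0.6]
opening: 0.0216
gripper_force: 0.0
```

```bash
python3 - <<'E'
from h import *
o=ctrl.get_obs(); print(o["tool_pos"],o["opening"],o["clock"])
for b in brushes("top",.0135): print("top",*b)
a=ctrl.snapshot("top")[:,:,::-1]; s=ctrl.snapshot("scene")[:,:,::-1]
o=np.zeros((560,800,3),np.uint8); o[:,:400]=cv2.resize(a[100:300,140:283],(400,560),interpolation=cv2.INTER_CUBIC)
o[:,400:]=cv2.resize(s[150:400,260:520],(400,560)) ; cv2.imwrite("pics/fin.png",o)
E
```

```text
[ 0.49321082 -0.1102191   0.31870493] 0.021611165174080203 91.525
top [0.4545 0.413 ] -2.6 0.283 0.44
top [0.4949 0.4105] 1.3 0.181 0.85
top [0.4877 0.3826] 19.6 0.027 0.59
```

View pics/fin.png

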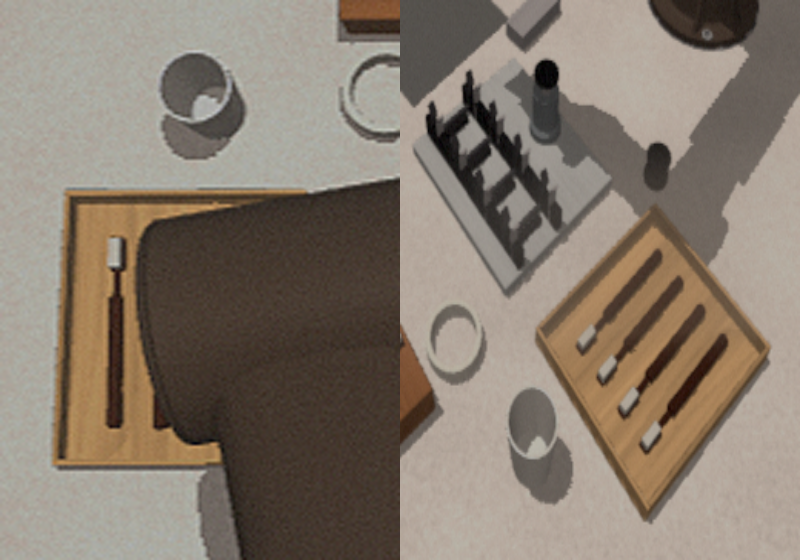

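All four brushes lie flat inside the tray (right panel, heads at about (585,335) to (650,435)). The fixture is empty, the plunger is up, and the bystanders are where they were.

```bash
python3 -c "
from plant import ctrl
print(ctrl.close_job())"
```

```text
the job is handed in; nothing more can be done
None
```

The job is handed in: all four brushes were clipped in, the plunger was pressed to its stop and held for over half a second, and the brushes now lie flat inside the tray; I don't have the judging result.

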